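# Load the rotary parts feeder by kind

## Task

Load the rotary feeder with all the loose gearheads and black spacer bushes on the near left of the bench: slide the chute's gate fully open to its stop, then, for each part, turn the carousel by its knob to bring a suitable bay under the chute and drop the part in through the chute, gearheads into the wide bays and bushes into the narrow ones. When all are in, slide the gate fully shut again. Leave the bottle and the tape roll nearby where they are, and the gearheads farther back on the right.

Things in the scene. Friction and masses are not known exactly. Their poses are not given: they have to be found in the camera images.
- feeder: the rotary feeder, fixed, placed anew each time: base and clear cover 370 mm square, cover top 139 mm above the table, on four corner posts, chute on the cover. Origin under the carousel's axis, at table height; x axis from that axis towards the chute and beyond, the way the gate opens; z up. A tray turns under the cover; parts get in only through the chute.
- chute_mouth (a point): centre of the chute's open top, 200 mm above the table and 112 mm along the feeder's x axis from the carousel's axis. Straight upright steel box, inside 108 mm along the feeder's x by 100 mm along its y, 52 mm tall, walls 3 mm (a side flange of 10 mm). Below it is the gate; then a part falls 110 mm to the tray floor, which does no harm. Axes as the feeder's.
- knob_grip (a point): centre of the black bar knob on the carousel's axis, 234 mm above the table: 66 mm long, 20 mm thick, 38 mm tall; pinch it across the thickness and turn. The point's x axis runs along the bar and points at the middle narrow bay (pointed nose and white line at that end), z up. Needs about 0.1 N m. Its underside is 15 mm higher than the chute's top.
- carousel (a joint): carousel angle (rad), counter-clockwise from above positive, no end stops, stays as left; 0: middle narrow bay under the chute. Grey round tray 340 mm across inside, floor 30 mm above the table, rim and 4 mm dividers 70 mm tall, hub 56 mm; three narrow bays of 60 degrees side by side, two wide of 90 degrees opposite. A bay takes one part with ease; a second may stand up into the chute.
- bay_narrow_mid (a point): point on the floor of the middle narrow bay, 112 mm from the carousel's axis, on the bay's middle line; it turns with the carousel. It lies straight below the chute's centre when the bay is in place.
- bay_narrow_left (a point): the same for the narrow bay 60 degrees counter-clockwise (from above) of the middle one
- bay_narrow_right (a point): the same for the narrow bay 60 degrees clockwise of the middle one
- bay_wide_left (a point): the same for the wide bay 135 degrees counter-clockwise of the middle narrow one
- bay_wide_right (a point): the same for the wide bay 135 degrees clockwise of the middle narrow one
- gate (a joint): travel of the flat steel gate that closes the chute's underside (m): 0 shut, 0.116 fully open at its end stop; slides level along the x axis of chute_mouth, away from the carousel's axis, with about 1.5 N, and stays where it is left. While it is shut, parts lie on it in the chute.
- gate_grip (a point): centre of the gate's black upright grip, 173 mm above the table, 26 mm along the sliding direction, 18 mm across, 48 mm tall (top at 194 mm); moves with the gate. When shut it stands 24 mm clear of the chute's outer wall. Its x axis is the opening direction.
- gear_1_c (a point): gearhead, 0.4 kg: black housing 42 x 60 x 60 mm with a yellow-capped shaft 38 mm long out of one side, 80 mm in all. This point is the centre of the housing, half-way up; its x axis points away from the shaft, y across the 60 mm width (grip there), z up. It starts on the table at the robot's left; may be absent.
- gear_2_c (a point): gearhead, 0.4 kg: black housing 42 x 60 x 60 mm with a yellow-capped shaft 38 mm long out of one side, 80 mm in all. This point is the centre of the housing, half-way up; its x axis points away from the shaft, y across the 60 mm width (grip there), z up. It starts on the table at the robot's left; may be absent.
- bushing_1_c (a point): round black plastic spacer bush standing on end, 44 mm in diameter, 88 mm tall, 0.19 kg; this point is its centre, its z axis is the bush's axis. It starts on the table at the robot's left; may be absent.
- bushing_2_c (a point): round black plastic spacer bush standing on end, 44 mm in diameter, 88 mm tall, 0.19 kg; this point is its centre, its z axis is the bush's axis. It starts on the table at the robot's left; may be absent.
- bushing_3_c (a point): round black plastic spacer bush standing on end, 44 mm in diameter, 88 mm tall, 0.19 kg; this point is its centre, its z axis is the bush's axis. It starts on the table at the robot's left; may be absent.
- red_bottle: bystander: white bottle with a red cap, 59 mm across, 154 mm tall; origin under its centre
- tape: bystander: roll of packing tape lying flat, 110 mm across, 48 mm tall; origin under its centre
There are look-alikes about, which are no part of the job. What is shaped like the part that bears gear_2_c but blue is not meant. Leave any purple look-alike of the part that bears bushing_2_c alone.

How it is judged:
By the outcome, as a careful person would: the job done as asked, in the order asked, and still so for the second after the job is handed in, with the robot touching nothing.
Of gear_1, gear_2, bushing_1, bushing_2, bushing_3 only 3 to 4 are there at a start; the rules pass over those that are not, and their reading is None.
At some moment in a run one of gear_1, gear_2 may be knocked a few centimetres aside while the robot is not near it.
It also fails if it takes over 210 s, if anything falls off the work surface, if the arm or the gripper's body presses on something with over 40 N, if the wrist force passes 120 N, or if a joint passes its speed limit or range.

## Robot

A 6-joint arm with a two-finger parallel gripper is mounted at the origin on a cart in front of the work surface, level with it; the furniture and walls round the work are solid. World frame = base frame: x ahead of the robot, y to its left, z up, the work surface at z = 0. Lengths are in m, angles in rad, forces in N, time in s.
With the tool pointing down it reaches from about 0.4 to 0.925 m from the base axis. Payload 3.4 kg.
Tool frame: the origin (TCP) lies on the centre line of the jaws, within the pads' length; the fingertips stand 19 mm ahead of it and the grasp point (between the pads) is the TCP (tip_extent is the distance from the TCP to the fingertips, in m); z points along the fingers, y is the direction in which the jaws open and shut (so a half turn about z gives the same grasp; the last joint's range is limited). The gripper opens to 85 mm and grips with 20 to 120 N. Pads are 22 mm wide; open, the fingers measure 114 mm over their backs; the gripper's body (76 mm by 85 mm) begins 54 mm behind the grasp point. The pads swing forward as they close: fully open they stand 13 mm farther back than shut.
Start: joints at [-1.375, 0.307, 1.506, -0, 1.328, -0.073], TCP at [0.153, -0.554, 0.25] pointing down, gripper open.
Joint ranges: [-3.12, 3.12], [-1.05, 2.28], [0.14, 2.33], [-1.42, 4.57], [0.1, 2.73], [-2.68, 2.68]. Speed limits (rad/s): [2.57, 2.57, 3.14, 3.14, 3.14, 3.14].

## Interface

Orientations are given as a unit quaternion [x, y, z, w].
In Python, from station import * gives the robot as it stands.
- The arm moves only by the tool servo_tool, never from a script. Its argument "commands" is text: rows parted by semicolons, each of 7 numbers parted by spaces: the shift along the tool's x, y, z in m, then the turn, a rotation vector about the tool's x, y, z in degrees, then the opening, from -1 (shut) to 1 (fully open), so that 0 is half open. A call has 1 to 12 rows; each row shifts and turns the commanded pose from where the row before left it, along the tool's axes as they then stand; what a row does not reach is not made up. A row lasts 1/10 s, in which the tool goes at most 50 mm and 8.59 degrees, less where a joint would pass 70% of its speed; a pose out of reach is approached as far as the arm can. A call is refused whole if a number of a shift passes 0.05 or a number of a turn 8.59, either way. A call with a gripper value outside its range is refused whole. The fingers move at their own pace and stop on an object; the grip force is fixed at half the most. Time passes only in rows, so rows that do not move let the fingers close. It gives the time, the measured TCP pose, the force and the opening at its end, in the units of the state.
- state(): the state, without advancing time (a new reading comes with each control period).
- read_camera(name): name is "side" or "top"; returns (picture, depth): 420x560x3 uint8, blue, green, red; 420x560 float32, m along the optical axis (not along the pixel's ray), 0 where there is no reading.
- camera_info(name): a dict with "K" (3x3 intrinsics, pixels), "camera_from_world" (4x4, takes a point from world to camera coordinates). Camera axes: x right, y down, z forward; pixel columns grow to the right and rows downward; lengths in m; the calibration is good to about 2 mm. A picture is of the moment at which its call begins. camera_info takes no time and is no camera call.
- finish_job(): hands the job in, once; it reports no verdict.
The state is a dict: "t": time; "joint_pos": joint angles; "joint_velocities": joint speeds; "tau": joint torques, N m; "tool_pos": TCP position; "tool_rot": TCP orientation; "force": force on the tool from outside, world axes, zero at the start; "torque": the same for the moment, N m; "opening": opening from 0.0 (shut) to 1.0 (fully open).
Only numpy, scipy, OpenCV 4.12 (cv2) and the standard library are available. Lean on these libraries where they do the work, as an engineer would, in place of code of your own. Each camera call takes 0.05 s, during which the arm holds its last target.

## Working session

There is one attempt and no reset: what is moved stays moved. The work goes in short steps, Python scripts to look and compute and a tool call to move; the robot and the scene stay as the last step left them, time stands still between calls to the robot, and variables do not carry over. Pictures are saved under pics/ and viewed, and the job is handed in when it is done.

Besides the shell and the picture viewer there is one more tool, called after "Emit:" in YAML: its name, and indented under it one key for each argument. servo_tool: Moves the arm, as the interface text tells. Its arguments: {"type":"object","properties":{"commands":{"type":"string"}},"required":["commands"]}

```bash
ls; mkdir -p pics; python3 - <<'E'
from station import *
import cv2,numpy as np
print(state())
for n in("side","top"):
    p,d=read_camera(n);cv2.imwrite(f"pics/{n}0.png",p);np.save(f"pics/{n}0.npy",d)
    print(n,camera_info(n))
E
```

```text
pics
{'t': 0.0, 'joint_pos': array([-1.37446025e+00,  3.07571209e-01,  1.50768353e+00,  3.56967841e-06,
        1.32840746e+00, -7.34452202e-02]), 'joint_velocities': array([-0.00043028,  0.00176553, -0.00046599,  0.00125118, -0.0019635 ,
       -0.00027106]), 'tau': array([ 3.17059048e-04, -4.57559288e+01, -2.51916808e+01, -3.45242570e-04,
        1.30867300e-02, -1.37086920e-05]), 'tool_pos': array([ 0.15312666, -0.55354289,  0.24937821]), 'tool_rot': array([ 9.90915570e-01,  1.34481458e-01, -6.18130097e-05, -1.03292477e-03]), 'force': array([ 0.96186924, -0.48691135,  0.42672879]), 'torque': array([-0.04408167,  0.02795353, -0.01049239]), 'opening': 1.0009921872967305}
side {'K': array([[450.65692722,   0.        , 279.00452189],
       [  0.        , 450.65692722, 202.97201448],
       [  0.        ,   0.        ,   1.        ]]), 'camera_from_world': array([[ 0.97174251,  0.23562192,  0.0141001 , -0.60533052],
       [ 0.2016739 , -0.79772756, -0.56829427, -0.00477987],
       [-0.12265455,  0.55507932, -0.82270457,  1.52132542],
       [ 0.        ,  0.        ,  0.        ,  1.        ]])}
top {'K': array([[407.57919   ,   0.        , 287.29817976],
       [  0.        , 407.57919   , 219.91331318],
       [  0.        ,   0.        ,   1.        ]]), 'camera_from_world': array([[-0.01040815, -0.99984502, -0.01419881,  0.05730971],
       [-0.98798417,  0.01247236, -0.15405102,  0.61098764],
       [ 0.15420423,  0.01242481, -0.98796087,  1.10026575],
       [ 0.        ,  0.        ,  0.        ,  1.        ]])}
```

View pics/side0.png

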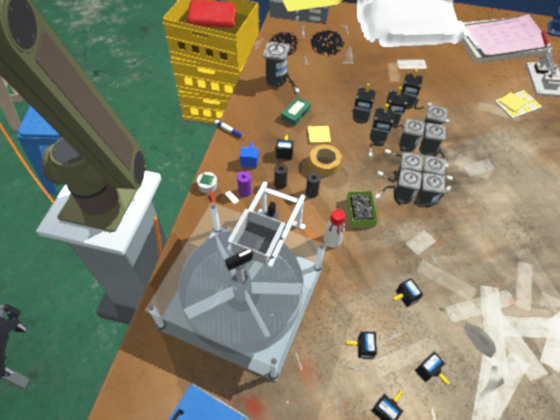

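View pics/top0.png

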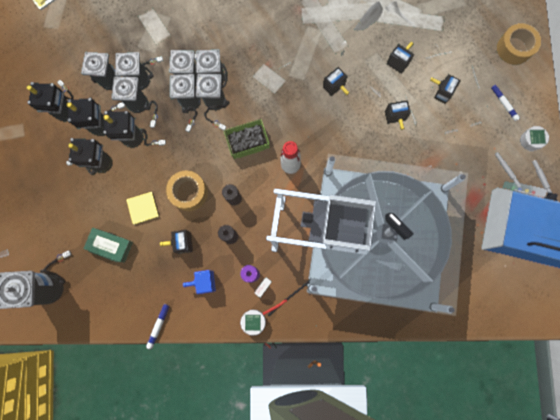

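```bash
python3 - <<'E'
import cv2
a=cv2.imread('pics/top0.png');b=cv2.imread('pics/side0.png')
cv2.imwrite('pics/c1.png',cv2.resize(a[165:335,140:340],None,fx=4,fy=4,interpolation=2)[:600])
cv2.imwrite('pics/c2.png',cv2.resize(b[110:300,180:380],None,fx=3.1,fy=3.1,interpolation=2))
cv2.imwrite('pics/c3.png',cv2.resize(a[145:320,265:470],None,fx=3.4,fy=3.4,interpolation=2))
E
```

```text
(no output)
```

View pics/c1.png

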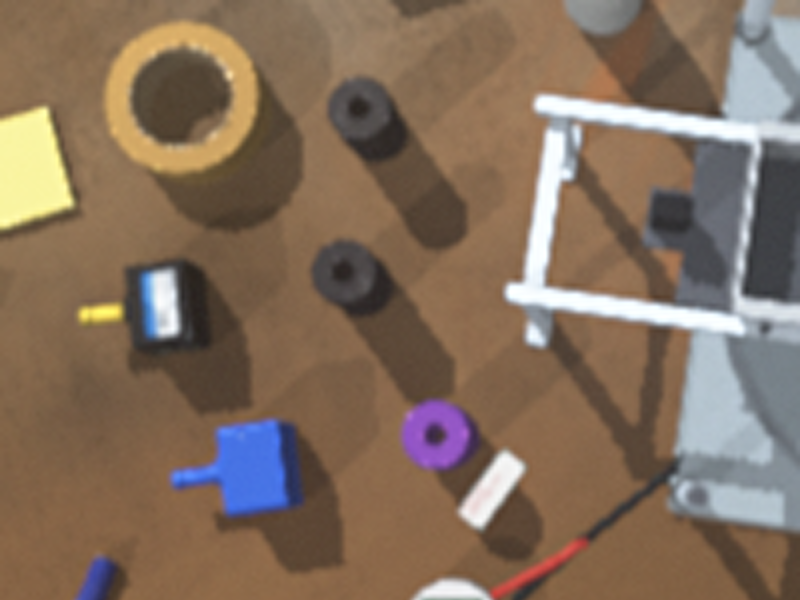

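View pics/c2.png

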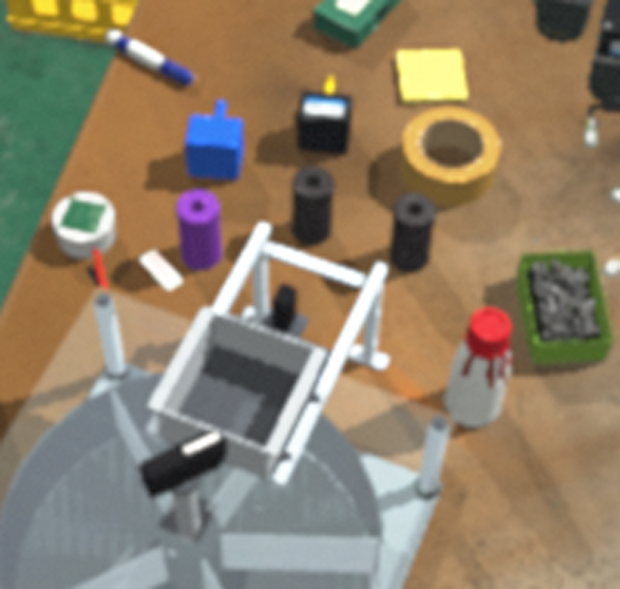

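View pics/c3.png

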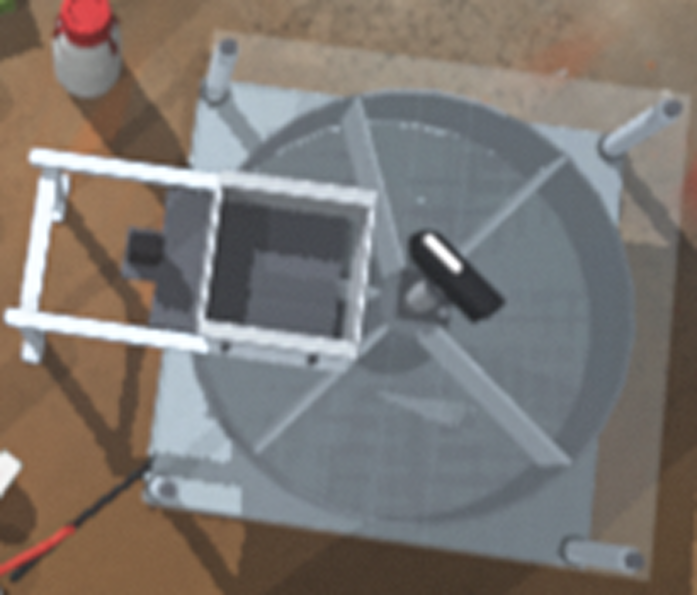

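```bash
python3 - <<'E'
import cv2
a=cv2.imread('pics/top0.png');b=cv2.imread('pics/side0.png')
cv2.imwrite('pics/c4.png',cv2.resize(a[40:180,15:235],None,fx=3.5,fy=3.5,interpolation=2)[:600])
cv2.imwrite('pics/c5.png',cv2.resize(b[10:150,230:460],None,fx=3.3,fy=3.3,interpolation=2))
E
```

```text
(no output)
```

View pics/c4.png

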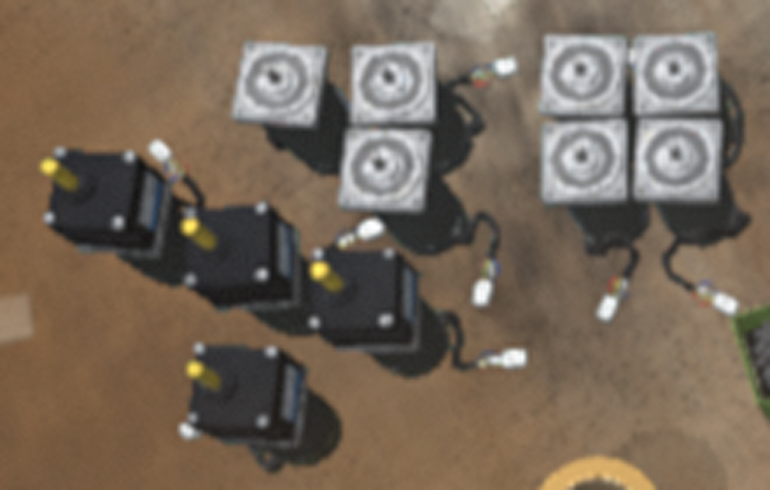

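View pics/c5.png

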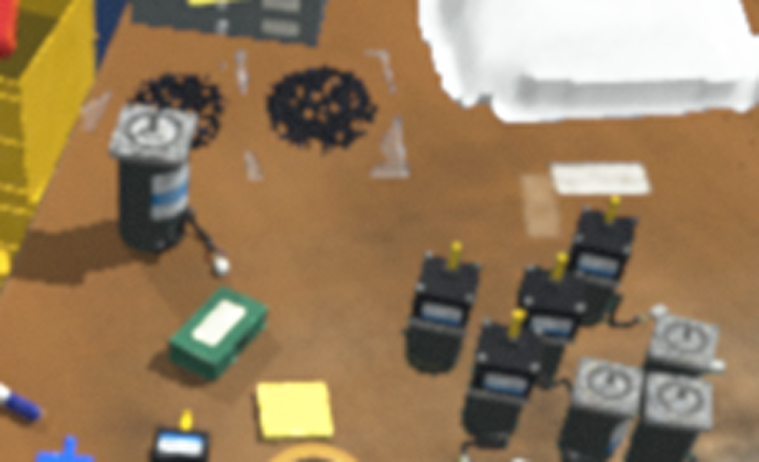

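```bash
cat > h.py <<'E'
import numpy as np,cv2
from station import *
def ray(cam,uv):
    i=camera_info(cam);T=i["camera_from_world"];R=T[:3,:3];o=-R.T@T[:3,3]
    d=R.T@np.linalg.inv(i["K"])@np.array([uv[0],uv[1],1.]);return o,d
def onz(cam,uv,z):
    o,d=ray(cam,uv);return o+d*(z-o[2])/d[2]
def cloud(cam,dep):
    i=camera_info(cam);T=i["camera_from_world"];v,u=np.mgrid[:dep.shape[0],:dep.shape[1]]
    K=i["K"];c=np.stack([(u-K[0,2])/K[0,0]*dep,(v-K[1,2])/K[1,1]*dep,dep],-1)
    return (c-T[:3,3])@T[:3,:3]
def proj(cam,p):
    i=camera_info(cam);q=i["camera_from_world"]@np.append(p,1);q=i["K"]@q[:3];return q[:2]/q[2]
def yawof(q):
    from scipy.spatial.transform import Rotation as Ro
    M=Ro.from_quat(q).as_matrix();return M
E
python3 - <<'E'
from h import *
for c in("top","side"):
    a=cv2.imread(f'pics/{c}0.png');d=np.load(f'pics/{c}0.npy');P=cloud(c,d)
    np.save(f'pics/P{c}.npy',P)
    pts={"top":dict(gear=(178,238),b1=(230,190),b2=(226,230),rail=(300,196),rail2=(300,242),end=(274,220),grip=(307,219),knob=(396,222),rimN=(350,199),rimS=(345,248),tab=(200,330)),
     "side":dict(gear=(285,146),b1=(281,172),b2=(313,180),rail=(298,215),grip=(271,208),knob=(240,260))}[c]
    for k,(u,v) in pts.items():
        print(c,k,np.round(np.median(P[v-1:v+2,u-1:u+2].reshape(-1,3),0),3))
P=np.load('pics/Ptop.npy');a=cv2.imread('pics/top0.png')
# knob: z 0.24-0.26 dark
m=(P[...,2]>.235)&(P[...,2]<.27);m[:, :370]=0;m[:,430:]=0
v,u=np.nonzero(m);print('knob',len(u),P[m].mean(0))
q=P[m][:,:2]; w,V=np.linalg.eigh(np.cov((q-q.mean(0)).T));print(V[:,1],np.ptp((q-q.mean(0))@V,axis=0), q.mean(0))
m=(P[...,2]>.185)&(P[...,2]<.215);m[:,:260]=0;m[:,400:]=0;m[:150]=0;m[300:]=0
cv2.imwrite('pics/m.png',cv2.resize((m*255).astype(np.uint8)[150:300,250:450],None,fx=4,fy=4,interpolation=0))
E
```

```text
top gear [0.563 0.355 0.058]
top b1 [0.695 0.21  0.068]
top b2 [0.582 0.22  0.07 ]
top rail [0.66  0.015 0.146]
top rail2 [0.538 0.017 0.152]
top end [0.6   0.084 0.133]
top grip [ 0.591 -0.     0.192]
top knob [ 0.572 -0.202  0.252]
top rimN [ 0.638 -0.106  0.199]
top rimS [ 0.521 -0.096  0.153]
top tab [ 0.307  0.301 -0.001]
side gear [0.561 0.345 0.064]
side b1 [0.579 0.204 0.089]
side b2 [0.688 0.198 0.089]
side rail [0.667 0.069 0.064]
side grip [ 0.599 -0.009  0.193]
side knob [ 0.571 -0.215  0.246]
knob 308 [ 0.565109   -0.20986549  0.25008953]
[-0.73772363 -0.67510285] [0.02032226 0.0735253 ] [ 0.565109   -0.20986549]
```

View pics/m.png

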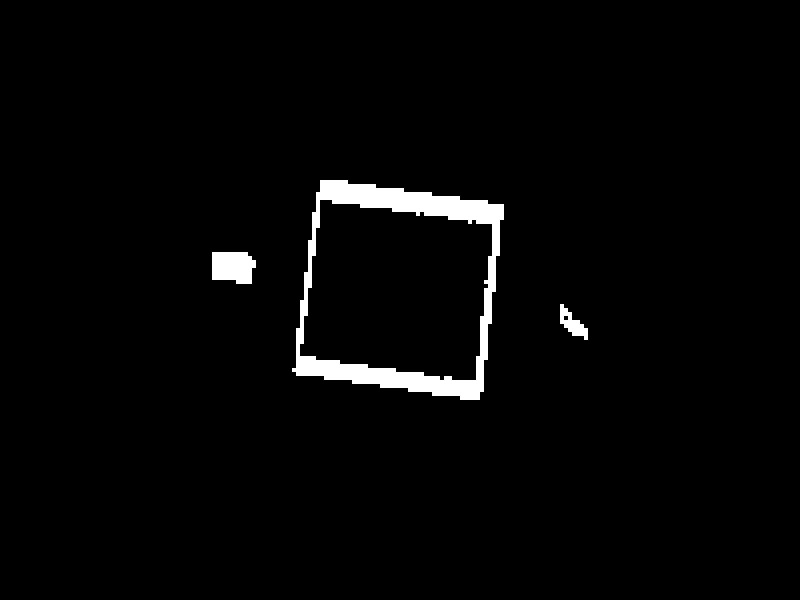

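```bash
python3 - <<'E'
from h import *
P=np.load('pics/Ptop.npy')
m=(P[...,2]>.19)&(P[...,2]<.21);m[:,:320]=0;m[:,380:]=0;m[:150]=0;m[300:]=0
q=P[m][:,:2].astype(np.float32);r=cv2.minAreaRect(q*1000);print('chute',r, len(q))
box=cv2.boxPoints(r);print(box)
m=(P[...,2]>.185)&(P[...,2]<.2);m[:,:295]=0;m[:,318:]=0;m[:200]=0;m[240:]=0
g=P[m][:,:2];gg=(g.max(0)+g.min(0))/2;print('grip',gg,np.ptp(g,axis=0))
m=(P[...,2]>.24)&(P[...,2]<.27);m[:,:370]=0;m[:,430:]=0
r2=cv2.minAreaRect(P[m][:,:2].astype(np.float32)*1000);print('knob',r2,cv2.boxPoints(r2))
for n,(u0,v0),z in(("gear",(180,240),.06),("b1",(231,194),.088),("b2",(227,233),.088)):
    m=(P[...,2]>z-.008)&(P[...,2]<z+.006);s=np.zeros_like(m);s[v0-18:v0+18,u0-18:u0+18]=1;m&=s
    r=cv2.minAreaRect(P[m][:,:2].astype(np.float32)*1000);print(n,m.sum(),r,np.median(P[m],0))
P2=np.load('pics/Pside.npy')
for n,(u0,v0),z in(("gear",(285,146),.06),("b2",(281,172),.088),("b1",(313,180),.088)):
    m=(P2[...,2]>z-.008)&(P2[...,2]<z+.006);s=np.zeros_like(m);s[v0-15:v0+15,u0-15:u0+15]=1;m&=s
    r=cv2.minAreaRect(P2[m][:,:2].astype(np.float32)*1000);print(n,m.sum(),r,P2[m].mean(0))
E
```

```text
chute ((582.29345703125, -102.66851043701172), (113.89952087402344, 122.43416595458984), 80.9230728149414) 573
[[ 512.8585   -149.24748 ]
 [ 633.7595   -168.56274 ]
 [ 651.7284    -56.08954 ]
 [ 530.8274    -36.774277]]
grip [ 0.59770299 -0.00264626] [0.01803727 0.02493047]
knob ((567.62890625, -209.61245727539062), (73.5242919921875, 20.213106155395508), 42.52349853515625) [[ 533.7043  -227.01118]
 [ 547.36615 -241.90825]
 [ 601.5535  -192.21373]
 [ 587.89166 -177.31667]]
gear 333 ((556.861572265625, 352.9280090332031), (60.046234130859375, 45.43311309814453), 5.931570053100586) [0.5568512  0.35103729 0.05878061]
b1 192 ((687.09716796875, 207.37252807617188), (42.52128219604492, 43.888607025146484), 3.3307764530181885) [0.68683745 0.20761049 0.08650661]
b2 197 ((573.8426513671875, 217.46780395507812), (43.30266571044922, 43.68415832519531), 63.60870361328125) [0.57397426 0.21684607 0.0861368 ]
gear 166 ((554.8640747070312, 371.14422607421875), (60.0872802734375, 77.81487274169922), 7.887004375457764) [0.55796652 0.35342481 0.06058412]
b2 123 ((574.8410034179688, 221.81809997558594), (40.26823043823242, 47.76570129394531), 13.913418769836426) [0.57510477 0.22017419 0.08815781]
b1 124 ((687.2713012695312, 211.3206329345703), (43.35608673095703, 46.95829772949219), 10.169271469116211) [0.68853746 0.20974754 0.08803217]
```

```bash
cat >> h.py <<'E'
from scipy.spatial.transform import Rotation as Ro
def go(target,psi=None):
    s=state();M=Ro.from_quat(s["tool_rot"]).as_matrix();y=M[:,1];cur=np.degrees(np.arctan2(y[1],y[0]))
    drz=0
    if psi is not None: drz=-((psi-cur+180)%360-180)
    M2=M@Ro.from_rotvec([0,0,np.radians(drz)]).as_matrix()
    d=M2.T@(np.array(target)-s["tool_pos"])
    print("t%.1f pos %s psi %.2f tilt %s F %s op %.2f q6 %.1f"%(s["t"],np.round(s["tool_pos"],4),cur,np.round(M[:2,2],4),np.round(s["force"],1),s["opening"],np.degrees(s["joint_pos"][5])))
    print("rz %.2f then tool shift mm %s"%(drz,np.round(d*1000,1)))
E
python3 -c "
from h import *
go([.5975,-.004,.33],-9.1)"
```

```text
t0.1 pos [ 0.1531 -0.5536  0.2495] psi -74.54 tilt [-0.0004  0.0018] F [ 0.6  0.8 -0.6] op 1.00 q6 -4.2
rz -65.44 then tool shift mm [613.1 351.8 -79.7]
```

Emit:
servo_tool:
  commands: "0 0 -0.01 0 0 -8.2 -0.2;0 0 -0.01 0 0 -8.2 -0.2;0 0 -0.01 0 0 -8.2 -0.2;0 0 -0.01 0 0 -8.2 -0.2;0 0 -0.01 0 0 -8.2 -0.2;0 0 -0.01 0 0 -8.2 -0.2;0 0 -0.01 0 0 -8.2 -0.2;0 0 -0.01 0 0 -8.2 -0.2;0 0 0 0 0 0 -0.2;0 0 0 0 0 0 -0.2"

```text
t: 1.1
tool_pos: [0.1532, -0.554, 0.3298]
tool_rot: [0.761, 0.649, 0.0, -0.0]
force: [0.3, 0.6, 0.0]
opening: 0.397
```

```bash
python3 -c "
from h import *
go([.5975,-.004,.33],-9.1)"
```

```text
t1.1 pos [ 0.1532 -0.554   0.3298] psi -9.13 tilt [-0.0001  0.0006] F [0.3 0.6 0. ] op 0.40 q6 -69.6
rz -0.03 then tool shift mm [6.133e+02 3.517e+02 1.000e-01]
```

Emit:
servo_tool:
  commands: "0.036 0.0207 0 0 0 0 -0.2;0.036 0.0207 0 0 0 0 -0.2;0.036 0.0207 0 0 0 0 -0.2;0.036 0.0207 0 0 0 0 -0.2;0.036 0.0207 0 0 0 0 -0.2;0.036 0.0207 0 0 0 0 -0.2;0.036 0.0207 0 0 0 0 -0.2;0.036 0.0207 0 0 0 0 -0.2;0.036 0.0207 0 0 0 0 -0.2;0.036 0.0207 0 0 0 0 -0.2;0.036 0.0207 0 0 0 0 -0.2;0.036 0.0207 0 0 0 0 -0.2"

```text
t: 2.3
tool_pos: [0.4661, -0.1643, 0.3294]
tool_rot: [0.761, 0.649, -0.0, -0.001]
force: [0.1, -0.1, 0.5]
opening: 0.402
```

Emit:
servo_tool:
  commands: "0.036 0.0207 0 0 0 0 -0.2;0.036 0.0207 0 0 0 0 -0.2;0.036 0.0207 0 0 0 0 -0.2;0.036 0.0207 0 0 0 0 -0.2;0.036 0.0207 0 0 0 0 -0.2;0 0 0 0 0 0 -0.2;0 0 0 0 0 0 -0.2"

```text
t: 3.0
tool_pos: [0.5958, -0.0035, 0.3288]
tool_rot: [0.76, 0.65, -0.001, -0.001]
force: [0.6, -0.3, -0.2]
opening: 0.403
```

```bash
python3 -c "
from h import *
go([.5975,-.004,.18],-9.1)
p,d=read_camera('side');cv2.imwrite('pics/s1.png',cv2.resize(p[110:300,180:380],None,fx=3,fy=3,interpolation=2))"
```

```text
t3.0 pos [ 0.5958 -0.0035  0.3288] psi -8.93 tilt [-0.0029 -0.0003] F [ 0.6 -0.3 -0.2] op 0.40 q6 4.5
rz 0.17 then tool shift mm [-1.000e-01  2.200e+00  1.488e+02]
```

View pics/s1.png

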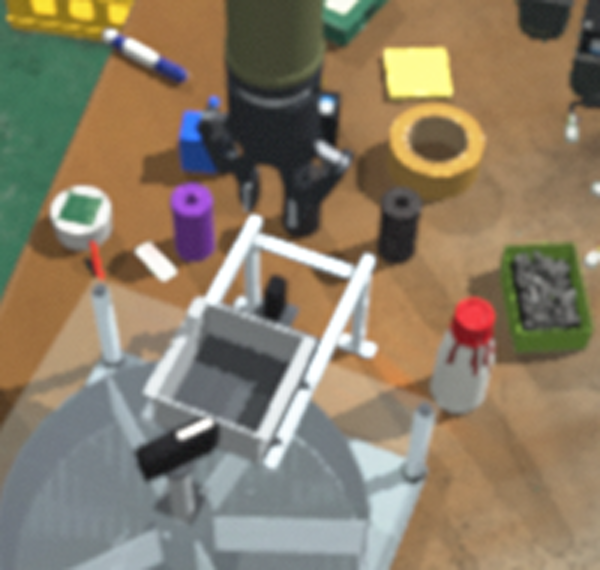

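Emit:
servo_tool:
  commands: "0 0.002 0.03 0 0 0 -0.2;0 0 0.03 0 0 0 -0.2;0 0 0.03 0 0 0 -0.2;0 0 0.02 0 0 0 -0.2;0 0 0.02 0 0 0 -0.2;0 0 0.02 0 0 0 -0.2;0 0 0 0 0 0 -0.2;0 0 0 0 0 0 -1;0 0 0 0 0 0 -1;0 0 0 0 0 0 -1;0 0 0 0 0 0 -1;0 0 0 0 0 0 -1"

```text
t: 4.25
tool_pos: [0.596, -0.005, 0.1807]
tool_rot: [0.76, 0.65, -0.001, -0.001]
force: [-5.8, -1.0, -1.6]
opening: 0.202
```

```bash
python3 -c "
from h import *
go([.5975,-.004,.18],-9.1)
p,d=read_camera('side');cv2.imwrite('pics/s2.png',cv2.resize(p[110:300,180:380],None,fx=3,fy=3,interpolation=2))"
```

```text
t4.2 pos [ 0.596  -0.005   0.1807] psi -8.98 tilt [-0.0031 -0.0004] F [-5.8 -1.  -1.6] op 0.20 q6 4.5
rz 0.12 then tool shift mm [1.2 1.3 0.7]
```

View pics/s2.png

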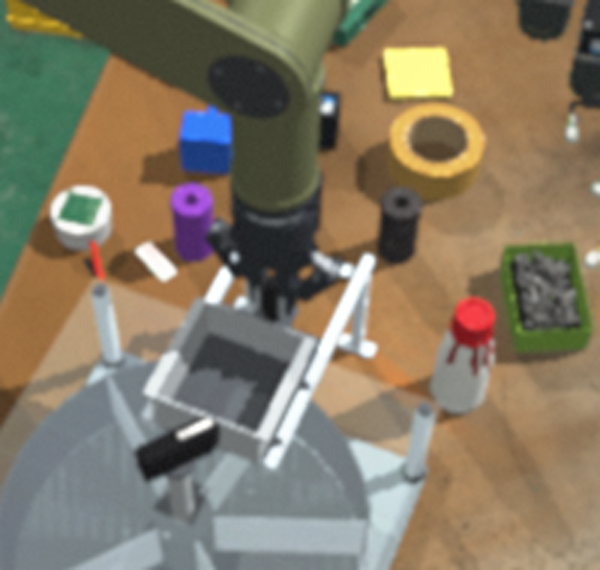

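Emit:
servo_tool:
  commands: "0.012 -0.001 0 0 0 0 -1;0.012 0 0 0 0 0 -1;0.012 0 0 0 0 0 -1;0.012 0 0 0 0 0 -1;0.012 0 0 0 0 0 -1;0.012 0 0 0 0 0 -1;0.012 0 0 0 0 0 -1;0.012 0 0 0 0 0 -1;0.01 0 0 0 0 0 -1;0.006 0 0 0 0 0 -1;0 0 0 0 0 0 -1"

```text
t: 5.4
tool_pos: [0.613, 0.1012, 0.1806]
tool_rot: [0.759, 0.651, -0.005, 0.003]
force: [-8.1, -18.7, 3.7]
opening: 0.2
```

```bash
python3 -c "
from h import *
go([.5975,-.004,.18],-9.1)"
```

```text
t5.4 pos [0.613  0.1012 0.1806] psi -8.84 tilt [-0.0032 -0.0114] F [ -8.1 -18.7   3.7] op 0.20 q6 14.9
rz 0.26 then tool shift mm [-106.3    1.4    1.9]
```

Emit:
servo_tool:
  commands: "0 0 0 0 0 0 -0.2;0 0 0 0 0 0 -0.2;0 0 0 0 0 0 -0.2;0 0 -0.02 0 0 0 -0.2;0 0 -0.03 0 0 0 -0.2;0 0 -0.04 0 0 0 -0.2;0 0 -0.04 0 0 0 -0.2;0 0 -0.03 0 0 0 -0.2;0 0 0 0 0 0 -0.2"

```text
t: 6.3
tool_pos: [0.6177, 0.1073, 0.3468]
tool_rot: [0.76, 0.65, 0.006, 0.003]
force: [-0.5, 0.3, 0.2]
opening: 0.399
```

```bash
python3 -c "
from h import *
go([.565,-.213,.31],-47.5)
p,d=read_camera('top');cv2.imwrite('pics/t3.png',cv2.resize(p[145:320,215:430],None,fx=3.4,fy=3.4,interpolation=2))
p,d=read_camera('side');cv2.imwrite('pics/s3.png',cv2.resize(p[110:300,180:380],None,fx=3,fy=3,interpolation=2))"
```

```text
t6.3 pos [0.6177 0.1073 0.3468] psi -8.89 tilt [0.013 0.002] F [-0.5  0.3  0.2] op 0.40 q6 14.9
rz 38.61 then tool shift mm [-255.6  200.3   35.5]
```

View pics/t3.png

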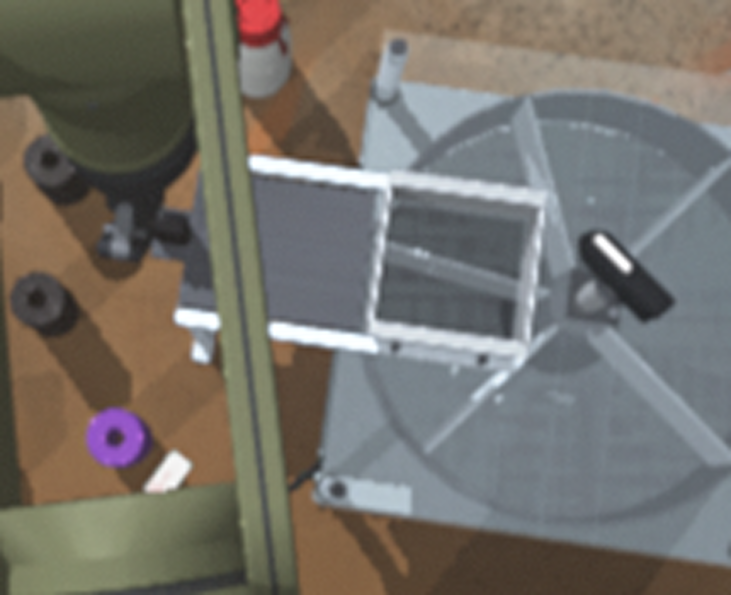

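View pics/s3.png

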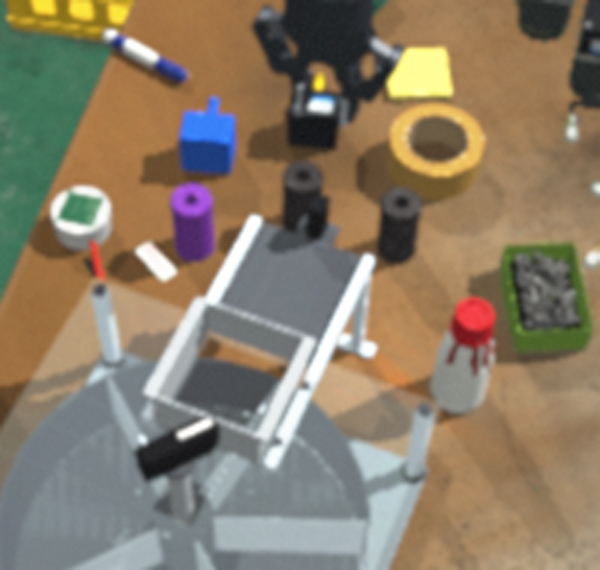

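Emit:
servo_tool:
  commands: "0 0 0 0 0 7.7 -0.2;0 0 0 0 0 7.7 -0.2;0 0 0 0 0 7.7 -0.2;0 0 0 0 0 7.7 -0.2;0 0 0 0 0 7.8 -0.2;-0.0365 0.0286 0 0 0 0 -0.2;-0.0365 0.0286 0 0 0 0 -0.2;-0.0365 0.0286 0 0 0 0 -0.2;-0.0365 0.0286 0 0 0 0 -0.2;-0.0365 0.0286 0 0 0 0 -0.2;-0.0365 0.0286 0 0 0 0 -0.2;-0.0365 0.0286 0 0 0 0 -0.2"

```text
t: 7.6
tool_pos: [0.56, -0.2152, 0.3382]
tool_rot: [0.932, 0.362, -0.001, -0.001]
force: [0.0, 0.2, 0.1]
opening: 0.402
```

Emit:
servo_tool:
  commands: "0 0 0 0 0 0 -0.2;0 0 0 0 0 0 -0.2;0 0 0 0 0 0 -0.2"

```text
t: 7.9
tool_pos: [0.5609, -0.2128, 0.339]
tool_rot: [0.932, 0.362, -0.0, -0.001]
force: [-0.3, 0.3, -0.3]
opening: 0.401
```

```bash
python3 -c "
from h import *
go([.565,-.213,.236],-47.5)"
```

```text
t7.9 pos [ 0.5609 -0.2128  0.339 ] psi -47.51 tilt [-0.0018  0.0019] F [-0.3  0.3 -0.3] op 0.40 q6 22.7
rz -0.01 then tool shift mm [  2.9   3.2 103. ]
```

Emit:
servo_tool:
  commands: "0.003 0.003 0.03 0 0 0 -0.2;0 0 0.03 0 0 0 -0.2;0 0 0.02 0 0 0 -0.2;0 0 0.01 0 0 0 -0.2;0 0 0.01 0 0 0 -0.2;0 0 0 0 0 0 -0.2;0 0 0 0 0 0 -1;0 0 0 0 0 0 -1;0 0 0 0 0 0 -1;0 0 0 0 0 0 -1;0 0 0 0 0 0 -1"

```text
t: 9.0
tool_pos: [0.5636, -0.2115, 0.241]
tool_rot: [0.932, 0.362, -0.0, -0.003]
force: [-3.7, 6.6, 1.4]
opening: 0.223
```

```bash
python3 -c "
from h import *
go([.565,-.213,.236],-9.1-60)
p,d=read_camera('top');cv2.imwrite('pics/t4.png',cv2.resize(p[145:320,215:430],None,fx=3.4,fy=3.4,interpolation=2))
p,d=read_camera('side');cv2.imwrite('pics/s4.png',cv2.resize(p[160:350,150:350],None,fx=3,fy=3,interpolation=2))"
```

```text
t9.0 pos [ 0.5636 -0.2115  0.241 ] psi -47.52 tilt [-0.0027  0.0045] F [-3.7  6.6  1.4] op 0.22 q6 22.8
rz 21.58 then tool shift mm [0.8 1.9 5. ]
```

View pics/s4.png

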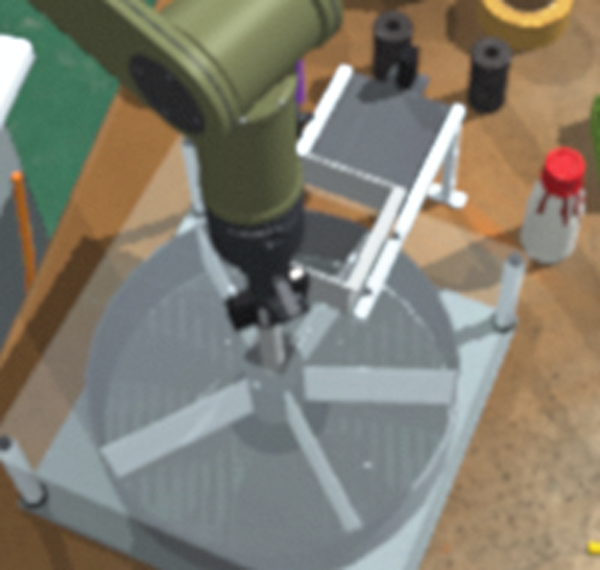

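Emit:
servo_tool:
  commands: "0 -0.001 0 0 0 0 -1;0 0 0 0 0 -4.3 -1;0 0 0 0 0 -4.3 -1;0 0 0 0 0 -4.3 -1;0 0 0 0 0 -4.3 -1;0 0 0 0 0 -4.3 -1;0 0 0 0 0 -4.3 -1;0 0 0 0 0 -4.3 -1;0 0 0 0 0 -4.3 -1;0 0 0 0 0 -4.1 -1;0 0 0 0 0 0 -1;0 0 0 0 0 0 -1"

```text
t: 10.3
tool_pos: [0.563, -0.2112, 0.241]
tool_rot: [0.76, 0.649, 0.0, -0.002]
force: [-4.3, 6.2, 1.0]
opening: 0.221
```

```bash
python3 -c "
from h import *
go([.565,-.213,.236],-9.1)"
```

```text
t10.3 pos [ 0.563  -0.2112  0.241 ] psi -9.01 tilt [-0.0027  0.0037] F [-4.3  6.2  1. ] op 0.22 q6 -15.7
rz 0.09 then tool shift mm [-1.5  2.3  5. ]
```

Emit:
servo_tool:
  commands: "0 0 0 0 0 0 -0.2;0 0 0 0 0 0 -0.2;0 0 0 0 0 0 -0.2;0 0 -0.03 0 0 0 -0.2;0 0 -0.04 0 0 0 0.5;0 0 -0.03 0 0 0 1;0 0 0 0 0 0 1"

```text
t: 11.0
tool_pos: [0.5673, -0.215, 0.3464]
tool_rot: [0.761, 0.649, 0.002, 0.005]
force: [1.1, 0.2, 0.1]
opening: 0.89
```

```bash
python3 -c "
from h import *
go([.5745,.219,.33],-9.1)"
```

```text
t11.0 pos [ 0.5673 -0.215   0.3464] psi -9.06 tilt [ 0.0106 -0.0051] F [1.1 0.2 0.1] op 0.89 q6 -15.7
rz 0.04 then tool shift mm [429.7 -61.7  14.3]
```

Emit:
servo_tool:
  commands: "0.043 -0.0062 0.001 0 0 0 1;0.043 -0.0062 0.001 0 0 0 1;0.043 -0.0062 0.001 0 0 0 1;0.043 -0.0062 0.001 0 0 0 1;0.043 -0.0062 0.001 0 0 0 1;0.043 -0.0062 0.001 0 0 0 1;0.043 -0.0062 0.001 0 0 0 1;0.043 -0.0062 0.001 0 0 0 1;0.043 -0.0062 0.001 0 0 0 1;0.043 -0.0062 0.001 0 0 0 1;0 0 0 0 0 0 1;0 0 0 0 0 0 1"

```text
t: 12.2
tool_pos: [0.5707, 0.2217, 0.3294]
tool_rot: [0.76, 0.65, -0.001, 0.0]
force: [0.3, 0.2, -0.4]
opening: 1.003
```

```bash
python3 -c "
from h import *
go([.573,.22,.06],-9.1)
p,d=read_camera('side');cv2.imwrite('pics/s5.png',cv2.resize(p[110:300,180:380],None,fx=3,fy=3,interpolation=2))"
```

```text
t12.2 pos [0.5707 0.2217 0.3294] psi -8.91 tilt [-0.001 -0.001] F [ 0.3  0.2 -0.4] op 1.00 q6 26.2
rz 0.19 then tool shift mm [ -1.    2.8 269.4]
```

View pics/s5.png

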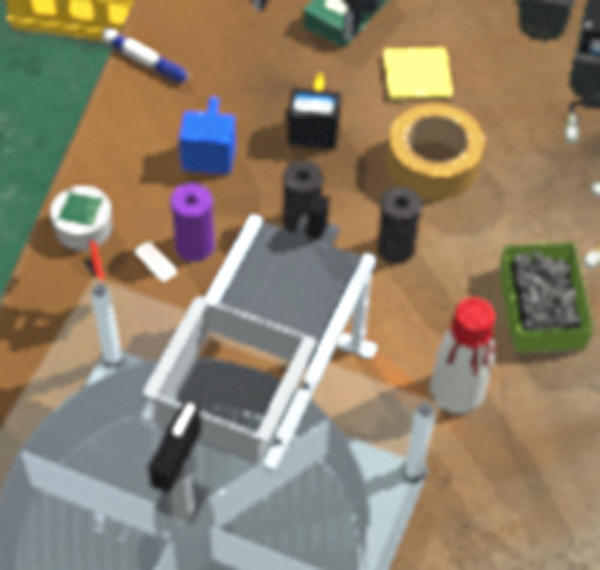

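Emit:
servo_tool:
  commands: "-0.001 0.002 0.04 0 0 0 1;0 0 0.04 0 0 0 1;0 0 0.04 0 0 0 1;0 0 0.04 0 0 0 1;0 0 0.03 0 0 0 1;0 0 0.03 0 0 0 1;0 0 0.03 0 0 0 1;0 0 0.018 0 0 0 1;0 0 0 0 0 0 1;0 0 0 0 0 0 -1;0 0 0 0 0 0 -1;0 0 0 0 0 0 -1"

```text
t: 13.45
tool_pos: [0.5738, 0.2196, 0.064]
tool_rot: [0.761, 0.649, 0.001, 0.0]
force: [-2.6, -0.6, 16.9]
opening: 0.515
```

Emit:
servo_tool:
  commands: "0 0 0 0 0 0 -1;0 0 0 0 0 0 -1;0 0 -0.02 0 0 0 -1;0 0 -0.04 0 0 0 -1;0 0 -0.04 0 0 0 -1;0 0 -0.04 0 0 0 -1;0 0 -0.04 0 0 0 -1;0 0 -0.04 0 0 0 -1;0 0 -0.04 0 0 0 -1;0 0 0 0 0 0 -1;0 0 0 0 0 0 -1"

```text
t: 14.55
tool_pos: [0.5727, 0.2198, 0.3233]
tool_rot: [0.761, 0.649, 0.001, 0.0]
force: [0.2, -0.6, -3.0]
opening: 0.509
```

```bash
python3 -c "
from h import *
go([.581,-.102,.32],-9.1)
p,d=read_camera('side');cv2.imwrite('pics/s6.png',cv2.resize(p[80:300,180:400],None,fx=2.7,fy=2.7,interpolation=2))"
```

```text
t14.6 pos [0.5727 0.2198 0.3233] psi -9.03 tilt [0.0021 0.0007] F [ 0.2 -0.6 -3. ] op 0.51 q6 26.1
rz 0.07 then tool shift mm [-316.4   59.1    3.1]
```

View pics/s6.png

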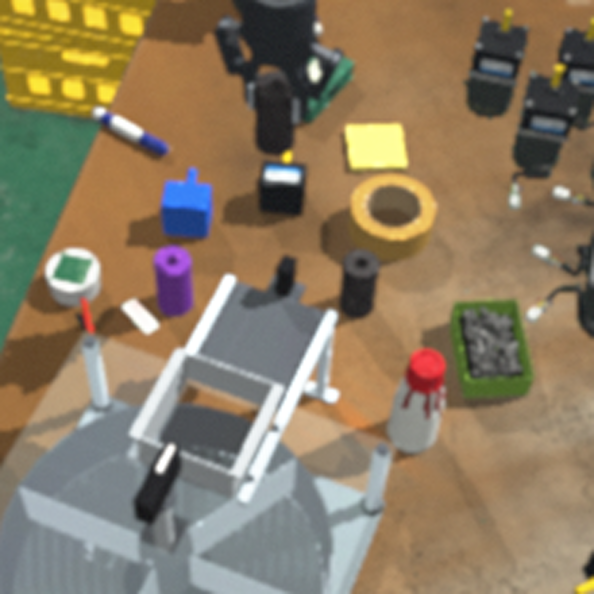

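Emit:
servo_tool:
  commands: "-0.0395 0.0074 0 0 0 0 -1;-0.0395 0.0074 0 0 0 0 -1;-0.0395 0.0074 0 0 0 0 -1;-0.0395 0.0074 0 0 0 0 -1;-0.0395 0.0074 0 0 0 0 -1;-0.0395 0.0074 0 0 0 0 -1;-0.0395 0.0074 0 0 0 0 -1;-0.0395 0.0074 0 0 0 0 -1;0 0 0 0 0 0 -1;0 0 0 0 0 0 -1"

```text
t: 15.6
tool_pos: [0.5802, -0.1024, 0.3195]
tool_rot: [0.761, 0.648, -0.001, -0.002]
force: [-0.5, 0.4, -1.9]
opening: 0.515
```

```bash
python3 -c "
from h import *
go([.581,-.102,.228],-9.1)
p,d=read_camera('side');cv2.imwrite('pics/s7.png',cv2.resize(p[80:300,180:400],None,fx=2.7,fy=2.7,interpolation=2))"
```

```text
t15.6 pos [ 0.5802 -0.1024  0.3195] psi -9.18 tilt [-0.0051  0.0018] F [-0.5  0.4 -1.9] op 0.52 q6 -5.0
rz -0.08 then tool shift mm [ 0.5  1.2 91.5]
```

View pics/s7.png

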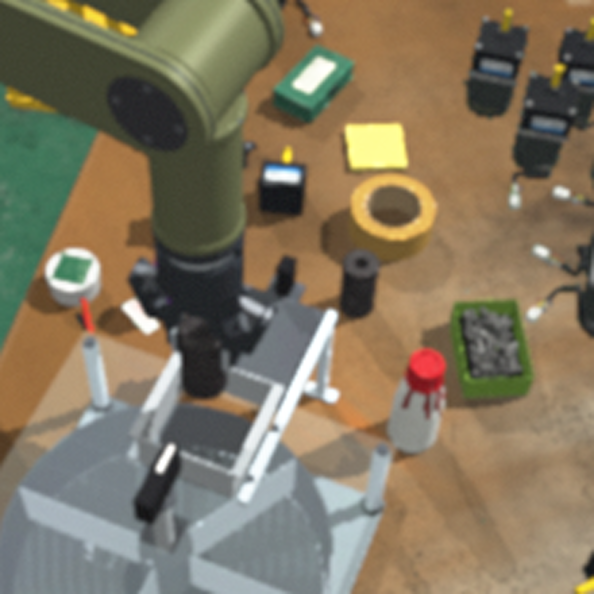

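Emit:
servo_tool:
  commands: "0 0.001 0.03 0 0 0 -1;0 0 0.03 0 0 0 -1;0 0 0.02 0 0 0 -1;0 0 0.01 0 0 0 -1;0 0 0 0 0 0 -1;0 0 0 0 0 0 0.5;0 0 0 0 0 0 0.5;0 0 0 0 0 0 0.5;0 0 0 0 0 0 0.5;0 0 -0.03 0 0 0 0.5;0 0 -0.03 0 0 0 0.5;0 0 -0.03 0 0 0 0.5"

```text
t: 16.85
tool_pos: [0.5824, -0.1021, 0.3238]
tool_rot: [0.761, 0.649, 0.0, 0.0]
force: [0.1, -0.4, 0.8]
opening: 0.752
```

```bash
python3 -c "
from h import *
go([.563,-.212,.32],-9.1)
p,d=read_camera('side');cv2.imwrite('pics/s8.png',cv2.resize(p[150:350,160:360],None,fx=2.9,fy=2.9,interpolation=2))
p,d=read_camera('top');cv2.imwrite('pics/t8.png',cv2.resize(p[145:320,265:470],None,fx=3.4,fy=3.4,interpolation=2))
"
```

```text
t16.9 pos [ 0.5824 -0.1021  0.3238] psi -9.06 tilt [ 0.0004 -0.0001] F [ 0.1 -0.4  0.8] op 0.75 q6 -5.0
rz 0.04 then tool shift mm [-111.6   -1.8    3.8]
```

View pics/s8.png

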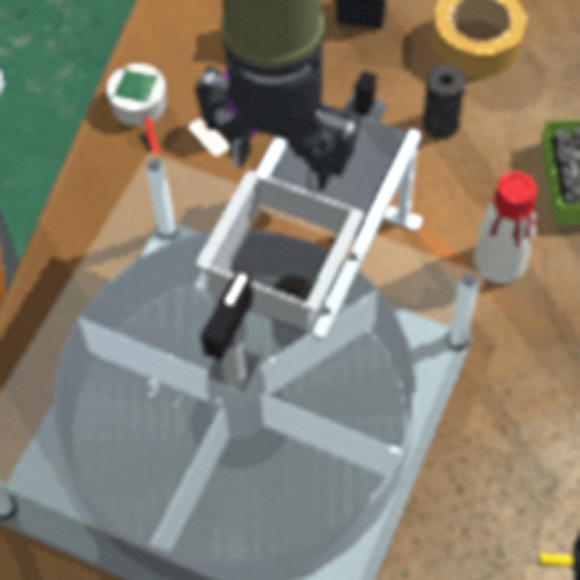

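View pics/t8.png

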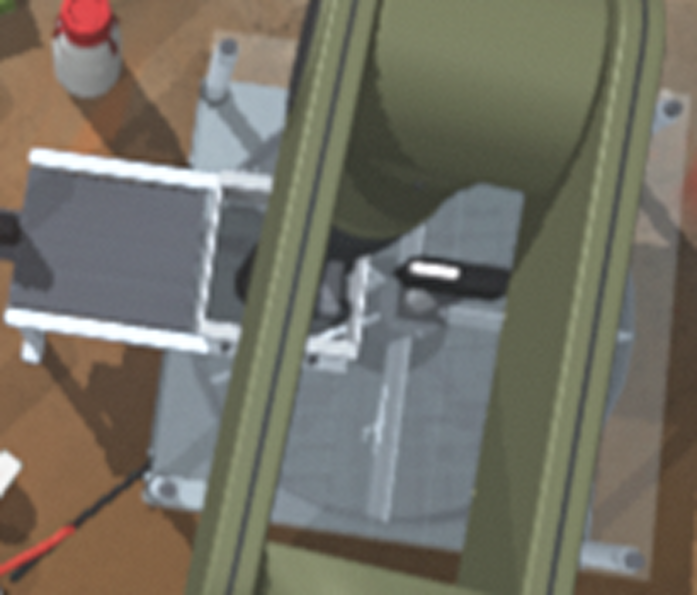

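Emit:
servo_tool:
  commands: "-0.037 0 0 0 0 0 0;-0.037 -0.001 0 0 0 0 -0.2;-0.037 -0.001 0 0 0 0 -0.2;0 0 0 0 0 0 -0.2;0 0 0 0 0 0 -0.2;0 0 0.02 0 0 0 -0.2;0 0 0.03 0 0 0 -0.2;0 0 0.02 0 0 0 -0.2;0 0 0.015 0 0 0 -0.2;0 0 0 0 0 0 -0.2;0 0 0 0 0 0 -1;0 0 0 0 0 0 -1"

```text
t: 18.15
tool_pos: [0.5631, -0.2103, 0.2376]
tool_rot: [0.76, 0.649, 0.0, -0.0]
force: [-1.0, 2.5, -3.8]
opening: 0.225
```

Emit:
servo_tool:
  commands: "0 0 0 0 0 0 -1;0 0 0 0 0 0 -1;0 0 0 0 0 6 -1;0 0 0 0 0 6 -1;0 0 0 0 0 6 -1;0 0 0 0 0 6 -1;0 0 0 0 0 6 -1;0 0 0 0 0 6 -1;0 0 0 0 0 6 -1;0 0 0 0 0 6 -1;0 0 0 0 0 6 -1;0 0 0 0 0 6 -1"

```text
t: 19.35
tool_pos: [0.5647, -0.2115, 0.2376]
tool_rot: [0.984, 0.18, 0.001, 0.001]
force: [3.3, 0.8, -5.2]
opening: 0.224
```

Emit:
servo_tool:
  commands: "0 0 0 0 0 0 -1;0 0 0 0 0 0 -1"

```text
t: 19.55
tool_pos: [0.5647, -0.2115, 0.2376]
tool_rot: [0.983, 0.183, 0.002, 0.001]
force: [4.3, 1.6, -5.9]
opening: 0.224
```

```bash
python3 -c "
from h import *
go([.563,-.212,.238],-69.1)
p,d=read_camera('side');cv2.imwrite('pics/s9.png',cv2.resize(p[150:350,160:360],None,fx=2.9,fy=2.9,interpolation=2))
"
```

```text
t19.6 pos [ 0.5647 -0.2115  0.2376] psi -68.89 tilt [ 0.0032 -0.0006] F [ 4.3  1.6 -5.9] op 0.22 q6 44.3
rz 0.21 then tool shift mm [-1.7 -0.1 -0.4]
```

View pics/s9.png

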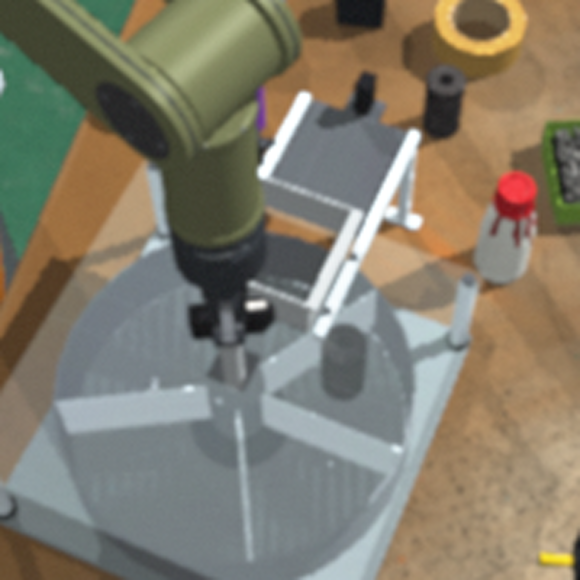

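Emit:
servo_tool:
  commands: "0 0 0 0 0 0 -0.2;0 0 0 0 0 0 -0.2;0 0 0 0 0 0 -0.2;0 0 -0.03 0 0 0 -0.2;0 0 -0.04 0 0 0 0.5;0 0 -0.015 0 0 -7.5 1;0 0 0 0 0 -7.5 1;0 0 0 0 0 -7.5 1;0 0 0 0 0 -7.5 1;0 0 0 0 0 -7.5 1;0 0 0 0 0 -7.5 1;0 0 0 0 0 -7.5 1"

```text
t: 20.8
tool_pos: [0.5629, -0.2115, 0.3229]
tool_rot: [0.8, 0.6, -0.0, 0.0]
force: [-0.3, -0.0, -0.0]
opening: 1.0
```

Emit:
servo_tool:
  commands: "0 0 0 0 0 -7.5 1;0 0 0 0 0 0 1;0 0 0 0 0 0 1"

```text
t: 21.1
tool_pos: [0.563, -0.2114, 0.3227]
tool_rot: [0.762, 0.648, -0.0, 0.0]
force: [0.6, 0.0, 0.3]
opening: 1.0
```

```bash
python3 -c "
from h import *
go([.687,.2095,.33],-9.1)"
```

```text
t21.1 pos [ 0.563  -0.2114  0.3227] psi -9.21 tilt [ 0.0002 -0.0004] F [0.6 0.  0.3] op 1.00 q6 -15.4
rz -0.11 then tool shift mm [435.2  55.9  -7.5]
```

Emit:
servo_tool:
  commands: "0.0435 0.0056 0 0 0 0 1;0.0435 0.0056 0 0 0 0 1;0.0435 0.0056 0 0 0 0 1;0.0435 0.0056 0 0 0 0 1;0.0435 0.0056 0 0 0 0 1;0.0435 0.0056 0 0 0 0 1;0.0435 0.0056 0 0 0 0 1;0.0435 0.0056 0 0 0 0 1;0.0435 0.0056 0 0 0 0 1;0.0435 0.0056 0 0 0 0 1;0 0 0 0 0 0 1;0 0 0 0 0 0 1"

```text
t: 22.3
tool_pos: [0.6867, 0.2105, 0.3216]
tool_rot: [0.76, 0.649, -0.001, 0.0]
force: [-0.3, -0.3, -0.3]
opening: 0.998
```

```bash
python3 -c "
from h import *
go([.687,.2095,.06],-9.1)"
```

```text
t22.3 pos [0.6867 0.2105 0.3216] psi -9.01 tilt [-0.0009 -0.001 ] F [-0.3 -0.3 -0.3] op 1.00 q6 22.7
rz 0.09 then tool shift mm [ -0.7   0.7 261.6]
```

Emit:
servo_tool:
  commands: "0 0 0.04 0 0 0 1;0 0 0.04 0 0 0 1;0 0 0.04 0 0 0 1;0 0 0.04 0 0 0 1;0 0 0.03 0 0 0 1;0 0 0.03 0 0 0 1;0 0 0.025 0 0 0 1;0 0 0.015 0 0 0 1;0 0 0 0 0 0 1;0 0 0 0 0 0 -1;0 0 0 0 0 0 -1;0 0 0 0 0 0 -1"

```text
t: 23.5
tool_pos: [0.6878, 0.2098, 0.0643]
tool_rot: [0.761, 0.649, 0.001, 0.001]
force: [-2.6, -0.0, 15.8]
opening: 0.514
```

Emit:
servo_tool:
  commands: "0 0 0 0 0 0 -1;0 0 0 0 0 0 -1;0 0 -0.02 0 0 0 -1;0 0 -0.04 0 0 0 -1;0 0 -0.04 0 0 0 -1;0 0 -0.04 0 0 0 -1;0 0 -0.04 0 0 0 -1;0 0 -0.04 0 0 0 -1;0 0 -0.04 0 0 0 -1;0 0 0 0 0 0 -1;0 0 0 0 0 0 -1"

```text
t: 24.6
tool_pos: [0.687, 0.2098, 0.3238]
tool_rot: [0.761, 0.649, 0.001, 0.001]
force: [-0.2, -0.1, -3.2]
opening: 0.51
```

```bash
python3 -c "
from h import *
go([.581,-.102,.32],-9.1)"
```

```text
t24.6 pos [0.687  0.2098 0.3238] psi -9.03 tilt [0.0028 0.0007] F [-0.2 -0.1 -3.2] op 0.51 q6 22.6
rz 0.07 then tool shift mm [-324.6  -55.4    3.3]
```

Emit:
servo_tool:
  commands: "-0.0406 -0.0069 0 0 0 0 -1;-0.0406 -0.0069 0 0 0 0 -1;-0.0406 -0.0069 0 0 0 0 -1;-0.0406 -0.0069 0 0 0 0 -1;-0.0406 -0.0069 0 0 0 0 -1;-0.0406 -0.0069 0 0 0 0 -1;-0.0406 -0.0069 0 0 0 0 -1;-0.0406 -0.0069 0 0 0 0 -1;0 0 0 0 0 0 -1;0 0 0 0 0 0 -1"

```text
t: 25.6
tool_pos: [0.5799, -0.103, 0.3202]
tool_rot: [0.761, 0.648, -0.001, -0.002]
force: [0.7, 0.5, -2.3]
opening: 0.511
```

```bash
python3 -c "
from h import *
go([.581,-.102,.228],-9.1)
p,d=read_camera('side');cv2.imwrite('pics/s10.png',cv2.resize(p[150:350,160:360],None,fx=2.9,fy=2.9,interpolation=2))
"
```

```text
t25.6 pos [ 0.5799 -0.103   0.3202] psi -9.18 tilt [-0.0039  0.0017] F [ 0.7  0.5 -2.3] op 0.51 q6 -5.0
rz -0.08 then tool shift mm [ 1.1  1.3 92.2]
```

View pics/s10.png

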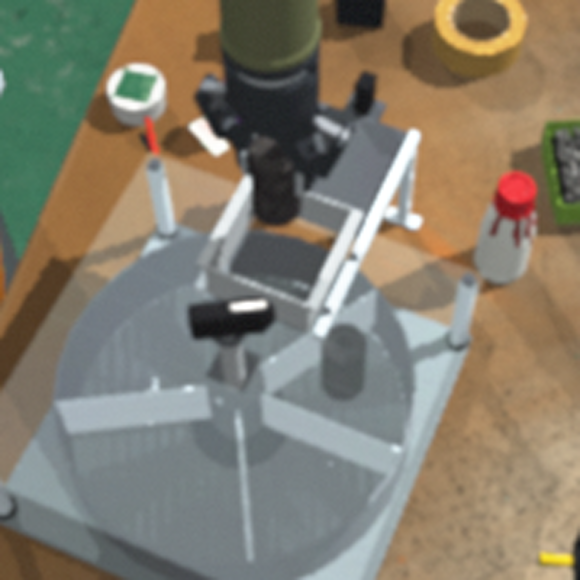

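Emit:
servo_tool:
  commands: "0.001 0.001 0.03 0 0 0 -1;0 0 0.03 0 0 0 -1;0 0 0.02 0 0 0 -1;0 0 0.01 0 0 0 -1;0 0 0 0 0 0 -1;0 0 0 0 0 0 0.5;0 0 0 0 0 0 0.5;0 0 0 0 0 0 0.5;0 0 0 0 0 0 0.5;0 0 -0.03 0 0 0 0.5;0 0 -0.03 0 0 0 0.5;0 0 -0.03 0 0 0 0.5"

```text
t: 26.85
tool_pos: [0.5823, -0.1018, 0.3237]
tool_rot: [0.761, 0.649, 0.0, 0.0]
force: [0.5, -0.2, -0.8]
opening: 0.748
```

Emit:
servo_tool:
  commands: "-0.037 0 0 0 0 7.5 0;-0.037 0 0 0 0 0 0;0 0 0 0 0 7.5 0;0 0 0 0 0 7.5 -0.2;0 0 0 0 0 7.5 -0.2;0 0 0 0 0 7.5 -0.2;0 0 0 0 0 7.5 -0.2;0 0 0 0 0 7.5 -0.2;0 0 0 0 0 7.5 -0.2;0 0 0 0 0 0 -0.2;0 0 0 0 0 0 -0.2"

```text
t: 27.95
tool_pos: [0.566, -0.1738, 0.3227]
tool_rot: [0.983, 0.183, 0.0, 0.0]
force: [0.2, 0.3, 0.2]
opening: 0.404
```

```bash
python3 -c "
from h import *
go([.563,-.212,.238],-69.1)
p,d=read_camera('side');cv2.imwrite('pics/s11.png',cv2.resize(p[150:350,160:360],None,fx=2.9,fy=2.9,interpolation=2))
"
```

```text
t27.9 pos [ 0.566  -0.1738  0.3227] psi -68.88 tilt [ 0.0006 -0.0002] F [0.2 0.3 0.2] op 0.40 q6 47.7
rz 0.22 then tool shift mm [-16.5  34.5  84.7]
```

View pics/s11.png

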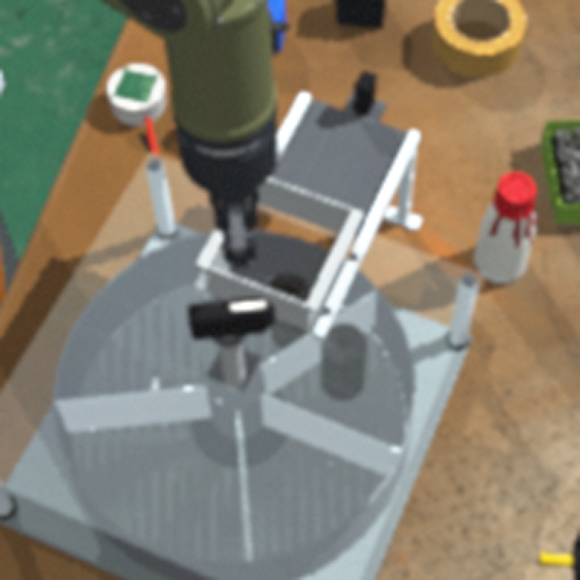

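Emit:
servo_tool:
  commands: "-0.008 0.0172 0 0 0 0 -0.2;-0.008 0.0173 0 0 0 0 -0.2;0 0 0 0 0 0 -0.2;0 0 0.025 0 0 0 -0.2;0 0 0.03 0 0 0 -0.2;0 0 0.02 0 0 0 -0.2;0 0 0.01 0 0 0 -0.2;0 0 0 0 0 0 -0.2;0 0 0 0 0 0 -1;0 0 0 0 0 0 -1;0 0 0 0 0 0 -1;0 0 0 0 0 0 -1"

```text
t: 29.2
tool_pos: [0.564, -0.2118, 0.2383]
tool_rot: [0.983, 0.182, 0.001, 0.0]
force: [0.3, 0.3, 0.2]
opening: 0.223
```

Emit:
servo_tool:
  commands: "0 0 0 0 0 0 -1;0 0 0 0 0 7.5 -1;0 0 0 0 0 7.5 -1;0 0 0 0 0 7.5 -1;0 0 0 0 0 7.5 -1;0 0 0 0 0 7.5 -1;0 0 0 0 0 7.5 -1;0 0 0 0 0 7.5 -1;0 0 0 0 0 7.5 -1;0 0 0 0 0 7.5 -1;0 0 0 0 0 7.6 -1;0 0 0 0 0 0 -1"

```text
t: 30.4
tool_pos: [0.5636, -0.2131, 0.2383]
tool_rot: [0.89, -0.455, 0.001, 0.001]
force: [-1.7, -5.1, 2.7]
opening: 0.224
```

```bash
python3 -c "
from h import *
go([.563,-.212,.238],-144.1)
p,d=read_camera('side');cv2.imwrite('pics/s12.png',cv2.resize(p[100:350,160:390],None,fx=2.4,fy=2.4,interpolation=2))
"
```

```text
t30.4 pos [ 0.5636 -0.2131  0.2383] psi -144.18 tilt [ 0.001 -0.003] F [-1.7 -5.1  2.7] op 0.22 q6 119.6
rz -0.08 then tool shift mm [-1.3 -0.2  0.3]
```

View pics/s12.png

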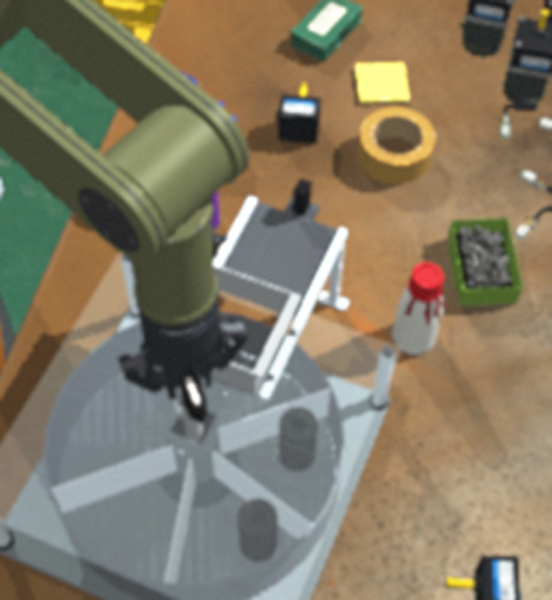

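Emit:
servo_tool:
  commands: "0 0 0 0 0 0 -0.2;0 0 0 0 0 0 -0.2;0 0 0 0 0 0 -0.2;0 0 -0.03 0 0 0 -0.2;0 0 -0.04 0 0 0 0.5;0 0 -0.02 0 0 -8.33 1;0 0 0 0 0 -8.33 1;0 0 0 0 0 -8.33 1;0 0 0 0 0 -8.33 1;0 0 0 0 0 -8.33 1;0 0 0 0 0 -8.33 1;0 0 0 0 0 -8.33 1"

```text
t: 31.65
tool_pos: [0.5634, -0.2111, 0.3271]
tool_rot: [0.999, 0.04, -0.0, -0.0]
force: [-0.1, -0.7, -0.6]
opening: 1.002
```

Emit:
servo_tool:
  commands: "0 0 0 0 0 -8.33 1;0 0 0 0 0 -8.33 1;0 0 0 0 0 -8.33 1;0 0 0 0 0 -8.33 1;0 0 0 0 0 -8.33 1;0 0 0 0 0 -8.33 1;0 0 0 0 0 -8.33 1;0 0 0 0 0 -8.33 1;0 0 0 0 0 -8.33 1;0 0 0 0 0 -8.33 1;0 0 0 0 0 -8.33 1;0 0 0 0 0 0 1"

```text
t: 32.85
tool_pos: [0.5635, -0.2112, 0.3271]
tool_rot: [0.67, 0.742, 0.0, -0.0]
force: [-0.5, 0.3, 0.3]
opening: 1.001
```

```bash
cat > gear.py <<'E'
from h import *
p,d=read_camera('side');cv2.imwrite('pics/gs%.1f.png'%state()['t'],cv2.resize(p[80:350,160:400],None,fx=2.2,fy=2.2,interpolation=2))
a,dt=read_camera('top');cv2.imwrite('pics/gt%.1f.png'%state()['t'],cv2.resize(a[165:335,140:340],None,fx=3.5,fy=3.5,interpolation=2))
P=cloud('top',dt);m=(abs(P[...,2]-.06)<.007)&(P[...,0]>.45)&(P[...,0]<.68)&(P[...,1]>.28)&(P[...,1]<.46)
hsv=cv2.cvtColor(a,cv2.COLOR_BGR2HSV)
n,l,st,c=cv2.connectedComponentsWithStats(m.astype(np.uint8))
for i in range(1,n):
    if st[i,4]>100:
        r=cv2.minAreaRect(P[l==i][:,:2].astype(np.float32)*1000);print(c[i],st[i,4],r,a[l==i].mean(0))
Q=cloud('side',d);m=(abs(Q[...,2]-.06)<.007)&(Q[...,0]>.45)&(Q[...,0]<.68)&(Q[...,1]>.28)&(Q[...,1]<.46)
n,l,st,c=cv2.connectedComponentsWithStats(m.astype(np.uint8))
for i in range(1,n):
    if st[i,4]>60:
        r=cv2.minAreaRect(Q[l==i][:,:2].astype(np.float32)*1000);print('side',c[i],st[i,4],r,p[l==i].mean(0))
E
python3 gear.py; python3 -c "
from h import *
go([.556,.353,.32],6.5)"; ls pics
```

```text
[179.30606061 240.27272727] 330 ((556.69921875, 352.7940673828125), (59.89185333251953, 45.77781677246094), 6.4185471534729) [130.94242424 120.95757576 113.78787879]
side [285.01775148 144.20118343] 169 ((557.6128540039062, 354.9808349609375), (58.87184143066406, 52.446502685546875), 6.731656551361084) [138.92899408 133.27218935 124.3964497 ]
t33.0 pos [ 0.5634 -0.2113  0.3271] psi 5.64 tilt [-0.0002  0.0004] F [-0.7  0.4  0.4] op 1.00 q6 -30.2
rz -0.86 then tool shift mm [561.5  56.5   7.4]
Pside.npy
Ptop.npy
c1.png
c2.png
c3.png
c4.png
c5.png
gs32.9.png
gt33.0.png
m.png
s1.png
s10.png
s11.png
s12.png
s2.png
s3.png
s4.png
s5.png
s6.png
s7.png
s8.png
s9.png
side0.npy
side0.png
t3.png
t4.png
t8.png
top0.npy
top0.png
```

Emit:
servo_tool:
  commands: "0.0467 0.0048 0 0 0 -0.8 1;0.0467 0.0048 0 0 0 0 1;0.0467 0.0048 0 0 0 0 1;0.0467 0.0048 0 0 0 0 1;0.0467 0.0048 0 0 0 0 1;0.0467 0.0048 0 0 0 0 1;0.0467 0.0048 0 0 0 0 1;0.0467 0.0048 0 0 0 0 1;0.0467 0.0048 0 0 0 0 1;0.0467 0.0048 0 0 0 0 1;0.0467 0.0048 0 0 0 0 1;0.0467 0.0048 0 0 0 0 1"

```text
t: 34.15
tool_pos: [0.5565, 0.3538, 0.3274]
tool_rot: [0.666, 0.746, 0.0, 0.0]
force: [0.7, -0.1, -0.7]
opening: 0.999
```

Emit:
servo_tool:
  commands: "0 0 0 0 0 0 0.85;0 0 0 0 0 0 0.85"

```text
t: 34.35
tool_pos: [0.5564, 0.3529, 0.3266]
tool_rot: [0.665, 0.747, -0.001, -0.0]
force: [0.1, -0.9, -0.2]
opening: 0.928
```

```bash
python3 gear.py; python3 -c "
from h import *
go([.5565,.354,.04],6.5)"; ls pics/g*
```

```text
[179.31578947 240.40866873] 323 ((556.2265014648438, 352.26763916015625), (60.086036682128906, 44.391029357910156), 8.642067909240723) [135.70588235 124.69659443 116.6749226 ]
side [285.0297619  144.20238095] 168 ((557.6204833984375, 355.7254333496094), (61.046749114990234, 49.2258186340332), 0.7672705054283142) [136.98809524 133.47619048 125.61309524]
t34.5 pos [0.5568 0.3509 0.3271] psi 6.52 tilt [-0.0004 -0.0009] F [-1.5 -0.7 -0.3] op 0.93 q6 22.0
rz 0.02 then tool shift mm [3.300e+00 2.000e-01 2.871e+02]
pics/gs32.9.png
pics/gs34.4.png
pics/gt33.0.png
pics/gt34.5.png
```

View pics/gs34.4.png

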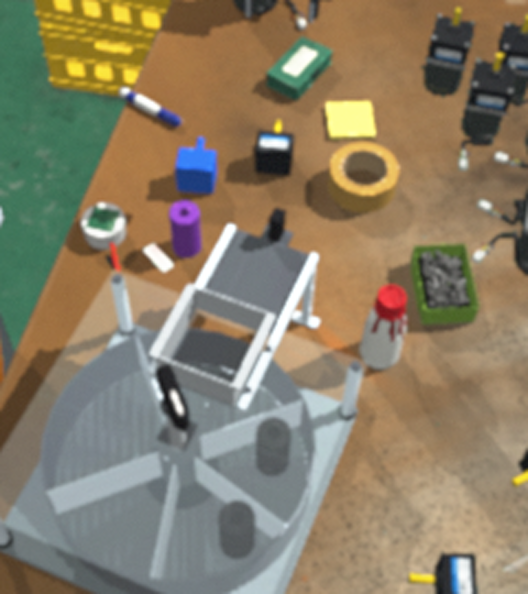

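Emit:
servo_tool:
  commands: "0.002 0 0.04 0 0 0 0.85;0 0 0.04 0 0 0 0.85;0 0 0.04 0 0 0 0.85;0 0 0.04 0 0 0 0.85;0 0 0.03 0 0 0 0.85;0 0 0.03 0 0 0 0.85;0 0 0.02 0 0 0 0.85;0 0 0.01 0 0 0 0.85;0 0 0 0 0 0 0.85"

```text
t: 35.35
tool_pos: [0.5562, 0.3518, 0.0762]
tool_rot: [0.666, 0.746, -0.001, -0.0]
force: [0.1, -1.0, -0.1]
opening: 0.924
```

```bash
python3 -c "
from h import *
go([.5565,.354,.04],6.5)
p,d=read_camera('side');cv2.imwrite('pics/s13.png',cv2.resize(p[80:250,200:400],None,fx=3,fy=3,interpolation=2))"
```

```text
t35.4 pos [0.5562 0.3518 0.0762] psi 6.47 tilt [-0.0025 -0.0015] F [ 0.1 -1.  -0.1] op 0.92 q6 22.2
rz -0.03 then tool shift mm [ 2.2  0.6 36.2]
```

View pics/s13.png

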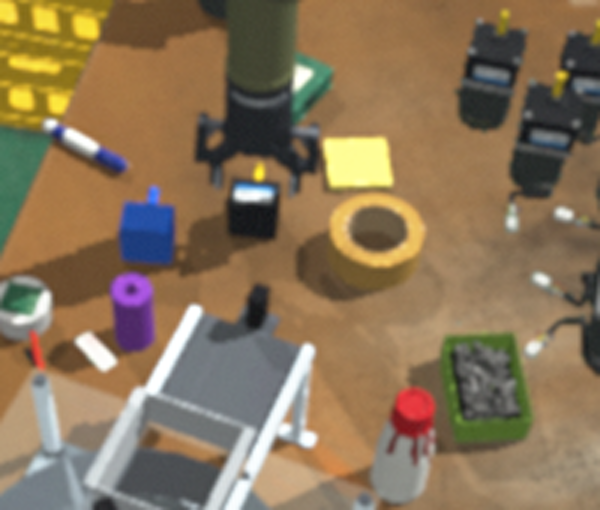

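Emit:
servo_tool:
  commands: "0.002 0 0.015 0 0 0 0.85;0 0 0.012 0 0 0 0.85;0 0 0.008 0 0 0 0.85;0 0 0 0 0 0 0.85;0 0 0 0 0 0 -1;0 0 0 0 0 0 -1;0 0 0 0 0 0 -1;0 0 0 0 0 0 -1;0 0 -0.01 0 0 0 -1;0 0 -0.03 0 0 0 -1;0 0 -0.04 0 0 0 -1;0 0 -0.04 0 0 0 -1"

```text
t: 36.6
tool_pos: [0.5556, 0.3551, 0.1629]
tool_rot: [0.665, 0.747, -0.001, -0.0]
force: [0.8, -0.1, -4.3]
opening: 0.693
```

Emit:
servo_tool:
  commands: "0 0 -0.04 0 0 0 -1;0 0 -0.04 0 0 0 -1;0 0 -0.04 0 0 0 -1;0 0 -0.04 0 0 0 -1;0 0 0 0 0 0 -1;0 0 0 0 0 0 -1"

```text
t: 37.2
tool_pos: [0.5563, 0.3555, 0.3232]
tool_rot: [0.665, 0.747, 0.001, 0.0]
force: [-0.6, -0.9, -5.6]
opening: 0.693
```

```bash
python3 -c "
from h import *
go([.581,-.102,.325],-9.1)
p,d=read_camera('side');cv2.imwrite('pics/s14.png',cv2.resize(p[20:250,200:400],None,fx=2.5,fy=2.5,interpolation=2))"
```

```text
t37.2 pos [0.5563 0.3555 0.3232] psi 6.60 tilt [0.0016 0.0008] F [-0.6 -0.9 -5.6] op 0.69 q6 22.3
rz 15.70 then tool shift mm [-447.8   96.7   -2.2]
```

View pics/s14.png

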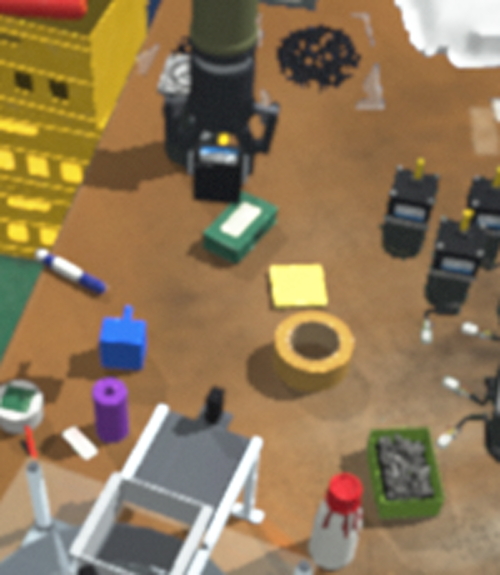

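Emit:
servo_tool:
  commands: "0 0 0 0 0 7.85 -1;0 0 0 0 0 7.85 -1;-0.0467 0.0097 0 0 0 0 -1;-0.0467 0.0097 0 0 0 0 -1;-0.0467 0.0097 0 0 0 0 -1;-0.0467 0.0097 0 0 0 0 -1;-0.0467 0.0097 0 0 0 0 -1;-0.0467 0.0097 0 0 0 0 -1;-0.0467 0.0097 0 0 0 0 -1;-0.0467 0.0097 0 0 0 0 -1;-0.0467 0.0097 0 0 0 0 -1;-0.0467 0.0097 0 0 0 0 -1"

```text
t: 38.45
tool_pos: [0.5764, -0.1223, 0.319]
tool_rot: [0.761, 0.649, -0.002, -0.003]
force: [0.9, 0.2, -5.3]
opening: 0.696
```

Emit:
servo_tool:
  commands: "0 0 0 0 0 0 -1;0 0 0 0 0 0 -1;0 0 0 0 0 0 -1"

```text
t: 38.75
tool_pos: [0.5772, -0.1199, 0.3201]
tool_rot: [0.761, 0.649, -0.001, -0.002]
force: [0.2, 0.2, -4.6]
opening: 0.69
```

```bash
python3 -c "
from h import *
go([.578,-.121,.228],-9.1)
p,d=read_camera('side');cv2.imwrite('pics/s15.png',cv2.resize(p[150:350,160:360],None,fx=2.9,fy=2.9,interpolation=2))"
```

```text
t38.8 pos [ 0.5772 -0.1199  0.3201] psi -9.10 tilt [-0.0042  0.002 ] F [ 0.2  0.2 -4.6] op 0.69 q6 -6.8
rz 0.00 then tool shift mm [-1.1  1.4 92.1]
```

View pics/s15.png

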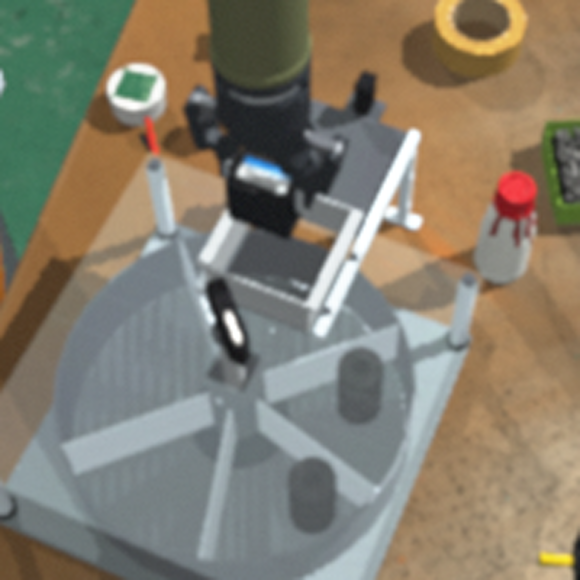

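Emit:
servo_tool:
  commands: "0 0.001 0.03 0 0 0 -1;0 0 0.03 0 0 0 -1;0 0 0.02 0 0 0 -1;0 0 0.012 0 0 0 -1;0 0 0 0 0 0 -1;0 0 0 0 0 0 -1"

```text
t: 39.4
tool_pos: [0.5799, -0.1203, 0.2309]
tool_rot: [0.761, 0.649, 0.0, 0.0]
force: [0.5, 0.4, -3.7]
opening: 0.692
```

```bash
python3 -c "
from h import *
go([.578,-.121,.228],-9.1)
p,d=read_camera('side');cv2.imwrite('pics/s16.png',cv2.resize(p[150:350,160:360],None,fx=2.9,fy=2.9,interpolation=2))"
```

```text
t39.4 pos [ 0.5799 -0.1203  0.2309] psi -9.03 tilt [ 0.0009 -0.0002] F [ 0.5  0.4 -3.7] op 0.69 q6 -6.8
rz 0.07 then tool shift mm [-1.  -1.8  2.9]
```

View pics/s16.png

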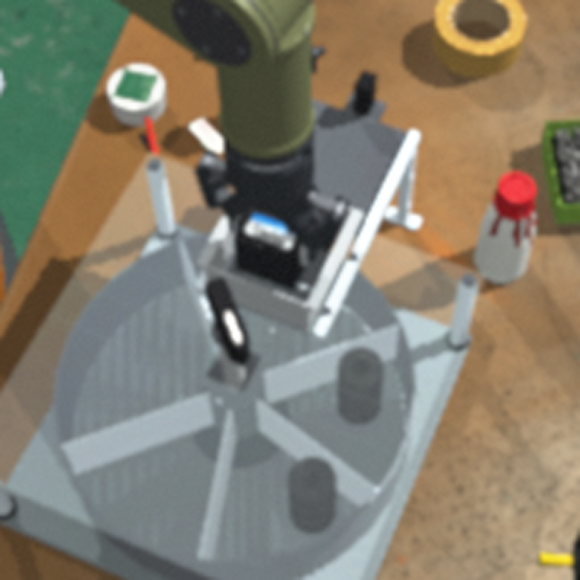

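Emit:
servo_tool:
  commands: "0 -0.001 0.003 0 0 0 -1;0 0 0 0 0 0 0.85;0 0 0 0 0 0 0.85;0 0 0 0 0 0 0.85;0 0 0 0 0 0 0.85;0 0 -0.03 0 0 0 0.85;0 0 -0.04 0 0 0 0.85;0 0 -0.03 0 0 0 0.85;0.04 0 0 0 0 0 0.2;0.04 0 0 0 0 0 -0.2;0.04 0 0 0 0 0 -0.2;0 0 0 0 0 0 -0.2"

```text
t: 40.65
tool_pos: [0.5978, 0.0022, 0.3277]
tool_rot: [0.759, 0.651, 0.001, -0.001]
force: [-0.4, -0.7, -0.1]
opening: 0.405
```

```bash
python3 -c "
from h import *
go([.612,.1025,.33],-9.1)
p,d=read_camera('top');cv2.imwrite('pics/t17.png',cv2.resize(p[145:320,215:430],None,fx=3.4,fy=3.4,interpolation=2))
p,d=read_camera('side');cv2.imwrite('pics/s17.png',cv2.resize(p[150:350,160:360],None,fx=2.9,fy=2.9,interpolation=2))"
```

```text
t40.6 pos [0.5978 0.0022 0.3277] psi -8.84 tilt [0.001  0.0027] F [-0.4 -0.7 -0.1] op 0.41 q6 4.9
rz 0.26 then tool shift mm [101.3  -1.9  -2.1]
```

View pics/s17.png

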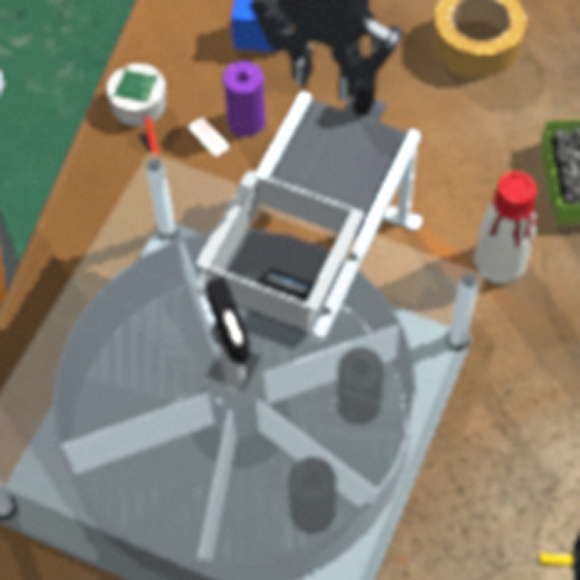

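View pics/t17.png

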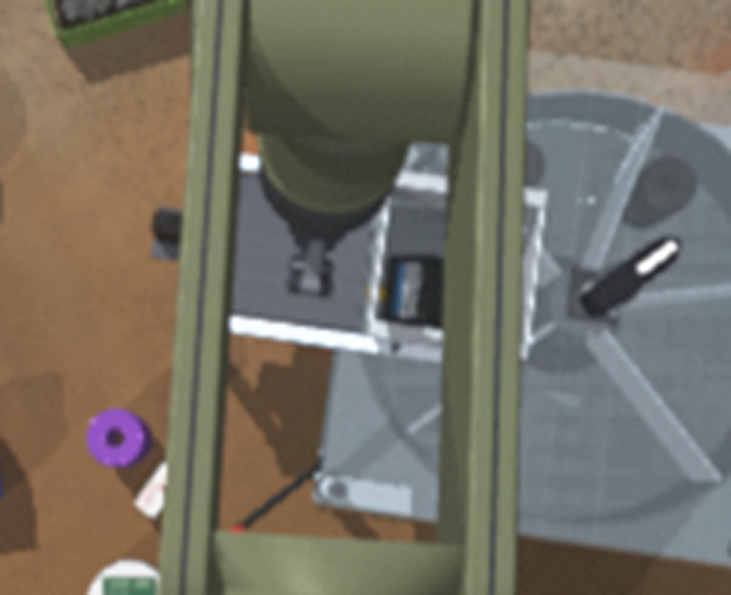

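Emit:
servo_tool:
  commands: "0.034 -0.001 0 0 0 0 -0.2;0.034 -0.001 0 0 0 0 -0.2;0.034 0 0 0 0 0 -0.2;0 0 0 0 0 0 -0.2;0 0 0 0 0 0 -0.2"

```text
t: 41.25
tool_pos: [0.6116, 0.0978, 0.3271]
tool_rot: [0.761, 0.649, -0.001, 0.0]
force: [0.2, -1.1, 0.3]
opening: 0.398
```

```bash
python3 -c "
from h import *
go([.613,.103,.181],-9.1)
p,d=read_camera('top');Q=cloud('top',d);m=(abs(Q[...,2]-.193)<.006)&(Q[...,0]>.58)&(Q[...,0]<.66)&(Q[...,1]>.07)&(Q[...,1]<.15)
print('grip?',m.sum(),Q[m].mean(0) if m.any() else '',Q[m].min(0),Q[m].max(0))
p,d=read_camera('side');Q=cloud('side',d)
m=(abs(Q[...,2]-.193)<.006)&(Q[...,0]>.58)&(Q[...,0]<.66)&(Q[...,1]>.07)&(Q[...,1]<.15);print(m.sum(),Q[m].min(0),Q[m].max(0))
m=(Q[...,1]<-.06)&(Q[...,1]>-.15)&(Q[...,0]>.54)&(Q[...,0]<.63)&(Q[...,2]<.13);print('gear z',np.percentile(Q[m][:,2],[5,50,95,100]))
"
```

```text
t41.2 pos [0.6116 0.0978 0.3271] psi -9.09 tilt [-0.0003 -0.0012] F [ 0.2 -1.1  0.3] op 0.40 q6 14.3
rz 0.01 then tool shift mm [  5.5   0.6 146.1]
grip? 15 [0.61075887 0.09553175 0.19216088] [0.60465112 0.09322103 0.18858239] [0.61980492 0.10074645 0.1953386 ]
48 [0.60677777 0.09393042 0.18778164] [0.62490651 0.11976443 0.19834056]
gear z [0.05141532 0.07591722 0.0844942  0.08776886]
```

Emit:
servo_tool:
  commands: "0.008 0.002 0.03 0 0 0 -0.2;0 0 0.03 0 0 0 -0.2;0 0 0.03 0 0 0 -0.2;0 0 0.025 0 0 0 -0.2;0 0 0.02 0 0 0 -0.2;0 0 0.01 0 0 0 -0.2;0 0 0 0 0 0 -0.2;0 0 0 0 0 0 -1;0 0 0 0 0 0 -1;0 0 0 0 0 0 -1;0 0 0 0 0 0 -1"

```text
t: 42.45
tool_pos: [0.6137, 0.1058, 0.1833]
tool_rot: [0.761, 0.649, -0.001, -0.0]
force: [-6.5, -1.5, 2.5]
opening: 0.199
```

```bash
python3 -c "
from h import *
go([.613,.103,.181],-9.1)"
```

```text
t42.5 pos [0.6137 0.1058 0.1833] psi -9.10 tilt [-0.0013 -0.0008] F [-6.5 -1.5  2.5] op 0.20 q6 15.0
rz 0.00 then tool shift mm [-2.9 -0.2  2.3]
```

Emit:
servo_tool:
  commands: "-0.011 -0.001 0 0 0 0 -1;-0.011 0 0 0 0 0 -1;-0.011 0 0 0 0 0 -1;-0.011 0 0 0 0 0 -1;-0.011 0 0 0 0 0 -1;-0.011 0 0 0 0 0 -1;-0.011 0 0 0 0 0 -1;-0.011 0 0 0 0 0 -1;-0.011 0 0 0 0 0 -1;-0.011 0 0 0 0 0 -1;-0.004 0 0 0 0 0 -1;0 0 0 0 0 0 -1"

```text
t: 43.65
tool_pos: [0.5954, -0.0084, 0.1833]
tool_rot: [0.761, 0.648, -0.0, 0.001]
force: [-3.3, -0.7, 6.3]
opening: 0.197
```

```bash
python3 -c "
from h import *
go([.5955,-.0085,.181],-9.1)"
```

```text
t43.6 pos [ 0.5954 -0.0084  0.1833] psi -9.16 tilt [ 0.0005 -0.0017] F [-3.3 -0.7  6.3] op 0.20 q6 4.4
rz -0.06 then tool shift mm [-0.1  0.1  2.3]
```

Emit:
servo_tool:
  commands: "-0.002 0 0 0 0 0 -1;-0.002 0 0 0 0 0 -1;0 0 0 0 0 0 -1"

```text
t: 43.95
tool_pos: [0.5953, -0.0088, 0.1833]
tool_rot: [0.761, 0.648, 0.002, -0.001]
force: [-2.5, 9.6, 6.3]
opening: 0.204
```

Emit:
servo_tool:
  commands: "0 0 0 0 0 0 -0.2;0 0 0 0 0 0 -0.2;0 0 0 0 0 0 -0.2;0 0 -0.03 0 0 0 -0.2;0 0 -0.04 0 0 0 -0.2;0 0 -0.04 0 0 0 -0.2;0 0 -0.04 0 0 0 -0.2;0 -0.04 0 0 0 0 -0.2;0 -0.04 0 0 0 0 -0.2;0 -0.04 0 0 0 0 -0.2;0.04 0 0 0 0 0 -0.2;0.04 0 0 0 0 0 -0.2"

```text
t: 45.15
tool_pos: [0.4882, 0.0873, 0.3329]
tool_rot: [0.762, 0.647, 0.0, 0.001]
force: [1.7, -0.9, 1.2]
opening: 0.401
```

Emit:
servo_tool:
  commands: "0.04 0 0 0 0 0 -0.2;0.04 0 0 0 0 0 -0.2;0.04 0 0 0 0 0 -0.2;0.04 0 0 0 0 0 -0.2;0.04 0 0 0 0 0 -0.2;0 0 0 0 0 0 -0.2;0 0 0 0 0 0 -0.2"

```text
t: 45.85
tool_pos: [0.5211, 0.2857, 0.3317]
tool_rot: [0.76, 0.649, -0.0, 0.0]
force: [0.5, -0.9, -0.4]
opening: 0.399
```

```bash
python3 -c "
from h import *
p,d=read_camera('top');cv2.imwrite('pics/t18.png',p)
P=cloud('top',d);m=(P[...,2]>.185)&(P[...,2]<.2);m[:,:295]=0;m[:,320:]=0;m[:200]=0;m[240:]=0
g=P[m][:,:2];print('grip',m.sum(),(g.max(0)+g.min(0))/2 if m.any() else 0)
q,e=read_camera('side');cv2.imwrite('pics/s18.png',q)
Q=cloud('side',e);m=(Q[...,2]>.186)&(Q[...,2]<.2)&(Q[...,0]>.57)&(Q[...,0]<.63)&(Q[...,1]>-.03)&(Q[...,1]<.04)
print(m.sum(),Q[m].min(0),Q[m].max(0)) 
e0=np.load('pics/side0.npy');Q=cloud('side',e0);m=(Q[...,2]>.186)&(Q[...,2]<.2)&(Q[...,0]>.57)&(Q[...,0]<.63)&(Q[...,1]>-.03)&(Q[...,1]<.04)
print('initial',m.sum(),Q[m].min(0),Q[m].max(0))
print(state()['force'],state()['t'])"
```

```text
grip 74 [ 0.59692948 -0.00996787]
54 [ 0.58893793 -0.02054878  0.1862863 ] [0.60667801 0.00643235 0.19949465]
initial 54 [ 0.58932036 -0.01342474  0.18644564] [0.60797365 0.01569814 0.19830146]
[ 0.0998112   0.73420433 -0.42129266] 45.95
```

View pics/t18.png

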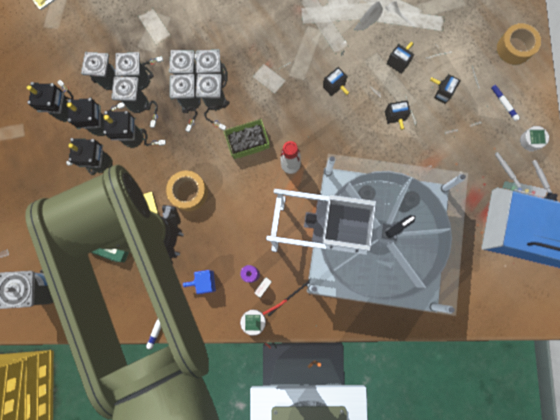

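View pics/s18.png

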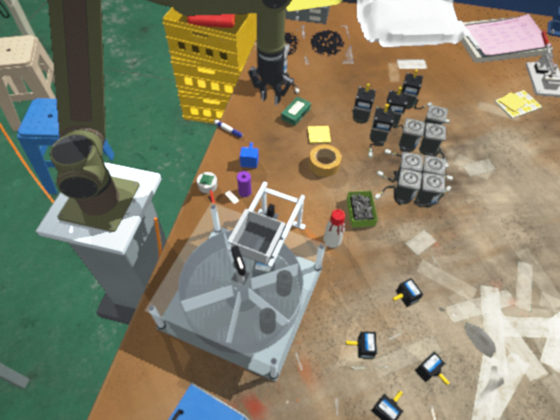

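```bash
python3 -c "
from station import *
print(finish_job())"
```

```text
the job is handed in; nothing more can be done
None
```

I loaded all three loose parts on the near left (one gearhead and two black bushes) into the feeder, then slid the gate shut and handed the job in at about 46 s. The hand-in reported no verdict.

- **Parts:** the bushes went into the middle and left narrow bays and the gearhead into the left wide bay, all through the chute. I left the purple bush, the blue gearhead, the bottle, the tape roll and the gearheads at the back right alone.
- **Gate:** it started about 7 mm short of fully shut. I opened it until it pushed back at its stop (about 19 N), and it pushed back again (about 10 N) when fully shut. The closing stroke was 116 mm, as specified.
- **Last checks:** in the final pictures both bushes stand upright in separate narrow bays. Before the gate was shut, the gearhead lay flat under the chute with its top at about 88 mm. The gate grip measured about 205 mm from the carousel's axis against 206 mm nominal. The bottle and tape look unmoved, and the arm is clear of everything.

No check failed. The knob and gate measured about 2 mm off between the cameras and the arm, within the calibration.

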